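# Sort cut blanks: load the spring magazine, reject the short ones through the flap

### The job

Sort the sawn bar blanks on the bench. Load every full-length blank flat into the well of the spring magazine, pressing each one down against the spring until the two brass latch bolts snap out over it, and get rid of every short blank by pushing it off the sill through the sprung flap of the reject box, so that it slides right in and the flap swings shut behind it. Leave the tape roll and the pliers where they lie.

Things in the scene. Friction and masses are not known exactly. Their poses are not given: they have to be found in the camera images.
- long_1: full-length blank: plain aluminium flat bar, 110 mm long (its y axis), 32 mm wide (x), 16 mm thick (z), 0.15 kg, smooth and slippery on metal; origin at its centre. Two or three of them are present
- long_2: full-length blank: plain aluminium flat bar, 110 mm long (its y axis), 32 mm wide (x), 16 mm thick (z), 0.15 kg, smooth and slippery on metal; origin at its centre. Two or three of them are present
- long_3: full-length blank: plain aluminium flat bar, 110 mm long (its y axis), 32 mm wide (x), 16 mm thick (z), 0.15 kg, smooth and slippery on metal; origin at its centre. Two or three of them are present
- short_1: short blank (reject): the same plain aluminium bar, but 70 mm long (its y axis), 32 mm wide (x), 16 mm thick (z), 0.1 kg, smooth and slippery on metal; origin at its centre. Two or three of them are present
- short_2: short blank (reject): the same plain aluminium bar, but 70 mm long (its y axis), 32 mm wide (x), 16 mm thick (z), 0.1 kg, smooth and slippery on metal; origin at its centre. Two or three of them are present
- short_3: short blank (reject): the same plain aluminium bar, but 70 mm long (its y axis), 32 mm wide (x), 16 mm thick (z), 0.1 kg, smooth and slippery on metal; origin at its centre. Two or three of them are present
- magazine: fixed steel magazine: base plate 190 x 100 x 10 mm, four upright corner guides round an open-topped well 113 mm long (its x axis) and 37 mm wide (y) for blanks lying flat along x, either way round. Guides rise to 105 mm, then flare outwards to 115 mm. The long sides are open over the middle 63 mm, for fingers. Origin on the bench under the well's centre, z up; yaw varies 0.3 rad either way
- well_latch (a point): centre line of the well at the height of the bolts' flat undersides, 80 mm above the bench. A blank put in the well rests on the bolts' slopes, underside about 82 mm up. Pressed down in its middle it parts the bolts; press until its top is about 6 mm below this point, then let go: it stays latched, its top at or just below this point
- follower (a joint): how far the magazine's sprung follower plate is down, m: 0 empty (plate top 77 mm above the bench), about 0.013 with one blank latched, 0.029 with two, 0.045 with three; limit 0.056. Its spring pushes up with 3 N at the top and 1.5 N more per 10 mm; earlier blanks lie under the new one and go down with it, and pressing takes about 12 N for the first to 15 N for the third
- reject_box: fixed grey sheet-metal box with a closed flat roof (top 136 mm up), 66 mm wide (feet 98 mm), reaching back to x = 266 mm, entered only by the flap in its front; its x axis is the push direction, into the box. Origin on the bench under the flap, z up; yaw varies 0.3 rad either way. Front face and lintel at x = -6 mm, so fingers stay outside; doorway 46 mm wide, 40 mm high above the sill
- sill (a point): middle of the sill's top face, 55 mm before the flap, 85 mm above the bench. The sill is flat, smooth, 70 mm wide (y), from x = -110 mm to the flap (reject box frame), with two 10 mm high flared guide strips from x = -34 to -5 mm. Lay a short blank on it lengthwise along x and push its tail along x; with the tail about 15 mm from the flap the blank tips and slides in by itself
- bin_floor (a point): point on the middle of the sloping floor inside the reject box, 132 mm behind the flap, 45 mm above the bench: a slick straight slope falls at 17 degrees from the flap to the back wall at x = 262 mm; the blanks slide to the back and queue there end to end
- flap (a joint): swing of the flap (aluminium plate 50 x 36 mm hinged at its top edge, 125 mm above the bench), rad: 0 hangs shut, positive swings into the box (at most 1.35); a weak spring (under 1 N at its lower edge) shuts it
- tape_roll: roll of black tape, 92 mm across, 19 mm high, behind the work; bystander; origin at the centre of its underside
- pliers: combination pliers, 177 mm long, to the right of the work; bystander; origin at the centre of its underside
- bolt_front (a joint): travel of the sprung brass latch bolt at the magazine's -x end, m: 0 = out, jutting 6 mm into the well, sloping top face from 83 to 96 mm above the bench, flat underside; grows as it is pushed back (limit 0.009)
- bolt_back (a joint): the same for the latch bolt at the magazine's +x end
There are look-alikes about, which are no part of the job. What is shaped like the short_3 but orange or red is not meant. What is shaped like the short_1 but green is not meant.

How it is judged:
By the outcome, as a careful person would: the job done as asked, in the order asked, and still so for the second after the job is handed in, with the robot touching nothing.
Of long_1, long_2, long_3 only 2 to 3 are there at a start; the rules pass over those that are not, and their reading is None.
Of short_1, short_2, short_3 only 2 to 3 are there at a start; the rules pass over those that are not, and their reading is None.
At some moment in a run one of long_1, short_1, long_2, short_2, long_3, short_3 may be knocked a few centimetres aside while the robot is not near it.
Once in a run the grip may slacken for a moment while it holds something.
It also fails if it takes over 210 s, if anything falls off the work surface, if the arm or the gripper's body presses on something with over 40 N, if the wrist force passes 120 N, or if a joint passes its speed limit or range.

### The arm

A 7-joint arm with a two-finger parallel gripper is mounted at the origin on a cart in front of the work surface, level with it; the furniture and walls round the work are solid. World frame = base frame: x ahead of the robot, y to its left, z up, the work surface at z = 0. Lengths are in m, angles in rad, forces in N, time in s.
With the tool pointing down it reaches from about 0.4 to 0.85 m from the base axis. Payload 4.5 kg.
Tool frame: the origin (TCP) lies between the finger pads; the fingertips stand 11 mm ahead of it and the grasp point (between the pads) lies 8 mm behind it (r.tip_reach is the distance from the TCP to the fingertips, in m); x points along the fingers, y is the direction in which the jaws open and shut, and the axes are right-handed (so a half turn about x gives the same grasp; the last joint's range is limited). The gripper opens to 88 mm and grips with 3 to 60 N. Pads are 18 mm wide; open, the fingers measure 123 mm over their backs; the gripper's body (75 mm by 187 mm) begins 45 mm behind the grasp point.
Start: joints at [1.252, 0.689, -0.195, 1.565, 0.157, 0.902, -0.215], TCP at [0.216, -0.587, 0.25] pointing down, gripper open.
Joint ranges: [-3.01, 3.01], [-0.46, 2.08], [-1.47, 1.51], [0.13, 2.56], [-1, 4.14], [0.04, 2.09], [-2.66, 2.66]. Speed limits (rad/s): [2.57, 2.57, 3.14, 3.14, 3.14, 3.14, 3.14].

### API

Orientations are given as a unit quaternion [x, y, z, w].
In Python, from plant import r gives the robot as it stands.
- The arm moves only by the tool drive_tool, never from a script. Its argument "deltas" is a list of rows, each a list of 3 entries, a list of its own where there are three numbers: the turn, a rotation vector about the tool's x, y, z in degrees, then the shift along the tool's x, y, z in cm, then the finger opening in cm, from 0 to 8.81. A call has 1 to 12 rows; each row shifts and turns the commanded pose from where the row before left it, along the tool's axes as they then stand; what a row does not reach is not made up. A row lasts 1/12 s, in which the tool goes at most 41.7 mm and 7.16 degrees, less where a joint would pass 70% of its speed; a pose out of reach is approached as far as the arm can. A call is refused whole if a number of a shift passes 4.17 or a number of a turn 7.16, either way. A call with a gripper value outside its range is refused whole. The fingers move at their own pace and stop on an object; "force" is the grip in N (left out, the last holds). Time passes only in rows, so rows that do not move let the fingers close. It gives the time, the measured TCP pose, the force and the opening at its end, in the units of the state.
- r.get_state(): the state, without advancing time (a new reading comes with each control period).
- r.snapshot(name): name is "scene" or "top" or "wrist"; returns a dict with "color" (480x640x3 uint8, red, green, blue), "fov_y" (degrees; the focal length in pixels is half the picture's height over the tangent of half this angle, whatever the lens; pixels are square), "cx", "cy" (the principal point, pixels), "k1" (the pictures are not rectified: a ray, as slopes to the right and down, at radius r is drawn at 1 + k1 r^2 times it, then the intrinsics apply), "extrinsics" (4x4, takes a point from world to camera coordinates); the wrist camera has in their place "tool_from_camera" (4x4, takes a point from camera to tool coordinates, whose origin is the TCP and whose axes are the tool frame's). Camera axes: x right, y up, looking along -z (the intrinsics and any distortion apply to the point x, -y, -z); pixel columns grow to the right and rows downward; lengths in m; the calibration is good to about 2 mm. A picture is of the moment at which its call begins: read the wrist's pose just before it. There is no depth.
- r.finish_job(): hands the job in, once; it reports no verdict.
The state is a dict: "clock": time; "q": joint angles; "qd": joint speeds; "joint_torque": joint torques, N m; "tool_pos": TCP position; "eef_rot": TCP orientation; "contact_force": force on the tool from outside, world axes, zero at the start; "moment": the same for the moment, N m; "opening": opening from 0.0 (shut) to 1.0 (fully open).
Only numpy, scipy, OpenCV 4.12 (cv2) and the standard library are available. Lean on these libraries where they do the work, as an engineer would, in place of code of your own. Each camera call takes 0.05 s, during which the arm holds its last target. There are 200 camera calls.

## Working session

There is one attempt and no reset: what is moved stays moved. The work goes in short steps, Python scripts to look and compute and a tool call to move; the robot and the scene stay as the last step left them, time stands still between calls to the robot, and variables do not carry over. Pictures are saved under pics/ and viewed, about 12 in all and at most 16, crops included, and the job is handed in when it is done.

Besides the shell and the picture viewer there is one more tool, called after "Emit:" as name(argument=value, ...) on one line, values as JSON. drive_tool: Moves the arm, as the interface text tells. Its arguments: {"type":"object","properties":{"deltas":{"type":"array","items":{"type":"array"}},"force":{"type":"number"}},"required":["deltas"]}

```bash
ls; mkdir -p pics
cat > h.py <<'E'
import numpy as np, cv2
from plant import r
def snap(n):
    st=r.get_state(); s=r.snapshot(n); s['st']=st; return s
def R_(q):
    from scipy.spatial.transform import Rotation as R
    return R.from_quat(q).as_matrix()
def cam2world(s):
    if 'extrinsics' in s: return np.linalg.inv(np.array(s['extrinsics']))
    T=np.eye(4);T[:3,:3]=R_(s['st']['eef_rot']);T[:3,3]=s['st']['tool_pos']
    return T@np.array(s['tool_from_camera'])
def K(s):
    f=240/np.tan(np.radians(s['fov_y'])/2); return f
def ray(s,uv):
    f=K(s); d=np.array([(uv[0]-s['cx'])/f,(uv[1]-s['cy'])/f]); u=d.copy()
    for _ in range(20): u=d/(1+s['k1']*(u@u))
    T=cam2world(s); return T[:3,3],T[:3,:3]@np.array([u[0],-u[1],-1.])
def on(s,uv,z):
    o,d=ray(s,uv); return o+d*(z-o[2])/d[2]
def proj(s,p):
    c=np.linalg.inv(cam2world(s))@np.append(p,1); u=np.array([c[0],-c[1]])/-c[2]
    u=u*(1+s['k1']*(u@u)); return u*K(s)+[s['cx'],s['cy']]
def save(s,n): cv2.imwrite(f'pics/{n}.png',s['color'][:,:,::-1])
E
python3 - <<'E'
from h import *
st=r.get_state(); print({k:np.round(v,3).tolist() for k,v in st.items()}, r.tip_reach)
a=snap('top');b=snap('scene')
for s in(a,b): print(s['fov_y'],s['cx'],s['cy'],s['k1'],np.round(cam2world(s),3).tolist())
save(a,'top0');save(b,'scene0')
import pickle;pickle.dump((a,b),open('s0.pkl','wb'))
E
```

```text
pics
{'clock': 0.0, 'q': [1.252, 0.69, -0.195, 1.566, 0.157, 0.902, -0.215], 'qd': [-0.001, 0.0, 0.0, -0.0, 0.0, -0.001, -0.002], 'joint_torque': [0.001, -52.756, -1.267, -15.343, -0.053, 0.006, 0.0], 'tool_pos': [0.216, -0.586, 0.249], 'eef_rot': [-0.696, -0.125, 0.696, -0.124], 'contact_force': [0.423, 0.234, 0.007], 'moment': [0.059, -0.014, 0.006], 'opening': 1.0} 0.011
57.42787938651108 317.95885510306 238.37947778950652 -0.10322640778518413 [[0.022, 0.996, -0.089, 0.533], [-1.0, 0.02, -0.022, -0.08], [-0.02, 0.09, 0.996, 1.172], [0.0, 0.0, 0.0, 1.0]]
43.57247551019749 318.9203557776564 238.04165293323712 0.023459668603763632 [[-0.854, 0.303, -0.422, 0.05], [-0.519, -0.531, 0.67, 0.802], [-0.021, 0.791, 0.611, 0.93], [0.0, 0.0, 0.0, 1.0]]
```

View pics/top0.png

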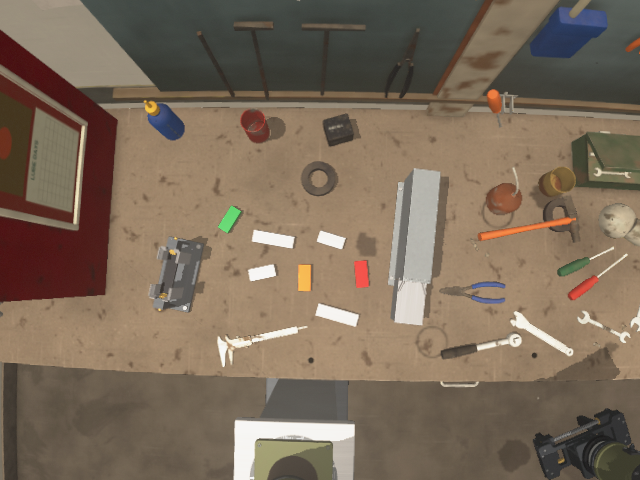

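View pics/scene0.png

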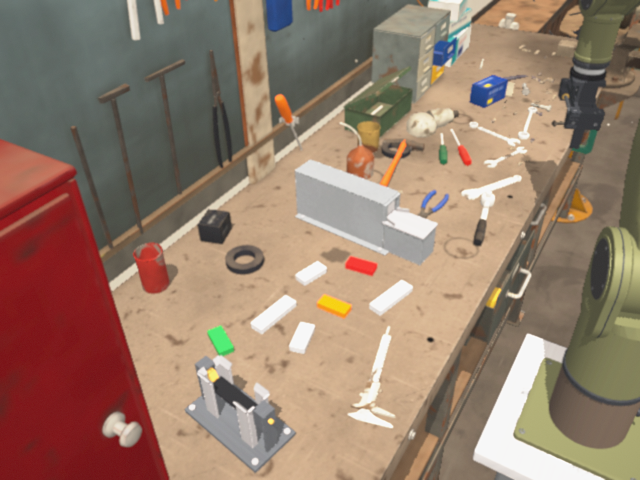

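The top view shows four plain blanks: long ones at px (273,239) and (337,315), short ones at (331,240) and (262,272). The green (230,219), orange (305,278) and red (361,274) pieces are decoys, ruled out by colour. The magazine is at (175,275), and the box has its sill end at (410,300).

Run:
```python
from h import *
import pickle
a,b=pickle.load(open('s0.pkl','rb'))
im=a['color'].astype(int); mn=im.min(2);mx=im.max(2)
m=((mn>205)).astype('uint8'); m[:, :200]=0; m[:210]=0;m[330:]=0;m[:,385:]=0
n,l,st,c=cv2.connectedComponentsWithStats(m)
for i in range(1,n):
    if st[i,4]<100: continue
    cn=cv2.findContours((l==i).astype('uint8'),0,2)[0][0]
    box=cv2.boxPoints(cv2.minAreaRect(cn))
    P=np.array([on(a,p,.016)[:2] for p in box]); e=P[1]-P[0];f=P[2]-P[1]
    if np.linalg.norm(f)>np.linalg.norm(e): e,f=f,e
    print(c[i].round(1),st[i,4],'ctr',P.mean(0).round(4),'L',np.linalg.norm(e).round(3),np.linalg.norm(f).round(3),'ang',np.degrees(np.arctan2(e[1],e[0])).round(1)%180)
c=a['color'][:,:,::-1]
A=cv2.resize(c[225:325,140:215],None,fx=5,fy=5,interpolation=cv2.INTER_CUBIC)
B=cv2.resize(c[160:335,375:455],None,fx=3,fy=3,interpolation=cv2.INTER_CUBIC)
o=np.zeros((525,625,3),'uint8');o[:500,:375]=A;o[:525,380:620]=B
cv2.imwrite('pics/c1.png',o)
```

```text
[272.6 238.7] 468 ctr [0.6327 0.0662] L 0.109 0.03 ang 81.2
[330.5 239.5] 301 ctr [ 0.6339 -0.0877] L 0.069 0.031 ang 74.0
[261.7 272.4] 304 ctr [0.5427 0.0922] L 0.069 0.031 ang 103.8
[336.4 314.7] 492 ctr [ 0.4364 -0.1074] L 0.108 0.031 ang 75.6
```

View pics/c1.png

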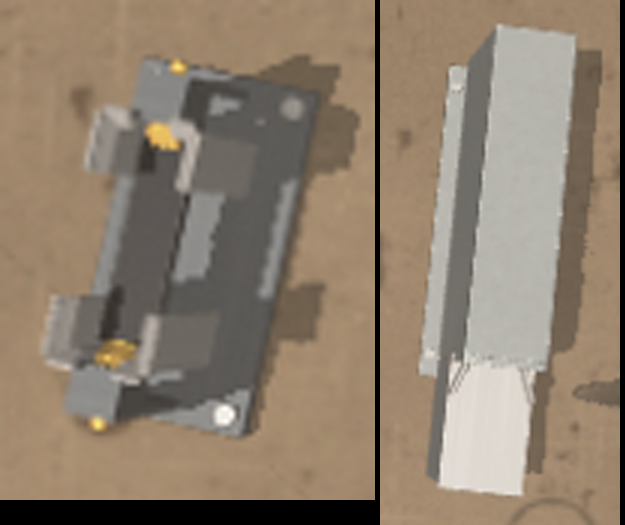

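Run:
```python
from h import *
import pickle
a,b=pickle.load(open('s0.pkl','rb'))
f=lambda x,y:(x/5+140,y/5+225)
P=[on(a,f(*p),.01)[:2] for p in [(318,93),(245,437)]]
e=P[0]-P[1];L=np.linalg.norm(e);u=e/L;nrm=np.array([-u[1],u[0]])
print('mag',L,np.degrees(np.arctan2(u[1],u[0])),(P[0]+P[1])/2+.05*nrm)
for p in [(162,136),(115,352)]: print('bolt',on(a,f(*p),.09))
g=lambda x,y:((x-380)/3+375,y/3+160)
R=[on(a,g(*p),.136)[:2] for p in [(497,25),(577,37),(547,370),(467,362)]]
S=[on(a,g(*p),.085)[:2] for p in [(438,488),(522,495)]]
S2=[on(a,g(*p),.085)[:2] for p in [(530,395)]]
print(np.round(R,4),np.round(S,4))
d=(R[0]+R[1])/2-(S[0]+S[1])/2; print('len',np.linalg.norm(d),np.degrees(np.arctan2(d[1],d[0])))
for x,y in [(0,3),(1,2)]:
  d=R[x]-R[y];print(np.linalg.norm(d),np.degrees(np.arctan2(d[1],d[0])))
w=snap('wrist');print(np.round(w['tool_from_camera'],3),w['fov_y'],w['k1'],R_(w['st']['eef_rot']).round(3))
```

```text
mag 0.18786648537167996 -9.893476101872983 [0.53217003 0.31870461]
bolt [0.58692134 0.30968672 0.09      ]
bolt [0.47798541 0.32893475 0.09      ]
[[ 0.7999 -0.2855]
 [ 0.7917 -0.3504]
 [ 0.5243 -0.3254]
 [ 0.5294 -0.2621]] [[ 0.4258 -0.2484]
 [ 0.4212 -0.3176]]
len 0.37393627130961554 -5.368471326113043
0.2715061729324605 -4.936310527958162
0.2685759502180242 -5.338102653083619
[[-0.     0.277 -0.961 -0.135]
 [ 1.    -0.001 -0.001 -0.001]
 [-0.002 -0.961 -0.277 -0.071]
 [ 0.     0.     0.     1.   ]] 59.807074492690084 -0.0792851654093536 [[-0.001  0.346 -0.938]
 [ 0.001 -0.938 -0.346]
 [-1.    -0.002  0.   ]]
```

Emit:
drive_tool(deltas=[[[-6.8,0,0],[0,0,0],8.8],[[-6.8,0,0],[0,0,0],8.8],[[-6.8,0,0],[0,0,0],8.8],[[-6.8,0,0],[0,0,0],8.8],[[-6.8,0,0],[0,0,0],8.8],[[-6.8,0,0],[0,0,0],8.8],[[-6.8,0,0],[0,0,0],8.8],[[-6.8,0,0],[0,0,0],8.8],[[-6.8,0,0],[0,0,0],8.8]], force=30)

```text
clock: 0.9
tool_pos: [0.2157, -0.5864, 0.2494]
eef_rot: [0.535, 0.463, -0.535, 0.462]
contact_force: [-0.1, 0.2, -0.1]
opening: 1.0
```

Emit:
drive_tool(deltas=[[[0,0,0],[0,1.5,-3.5],8.8],[[0,0,0],[0,1.5,-3.5],8.8],[[0,0,0],[0,1.5,-3.5],8.8],[[0,0,0],[0,1.5,-3.5],8.8],[[0,0,0],[0,1.5,-3.5],8.8],[[0,0,0],[0,1.5,-3.5],8.8],[[0,0,0],[0,1.5,-3.5],8.8],[[0,0,0],[0,1.5,-3.5],8.8],[[0,0,0],[0,1.5,-3.5],8.8],[[0,0,0],[0,1.5,-3.5],8.8]])

```text
clock: 1.73
tool_pos: [0.417, -0.2612, 0.2497]
eef_rot: [-0.536, -0.461, 0.536, -0.461]
contact_force: [0.8, -0.1, -1.1]
opening: 0.994
```

Emit:
drive_tool(deltas=[[[0,0,0],[0.5,1.6,-3.5],8.8],[[0,0,0],[0.5,1.6,-3.5],8.8],[[0,0,0],[0.5,1.6,-3.5],8.8],[[0,0,0],[0.5,1.6,-3.5],8.8],[[0,0,0],[0.5,1.6,-3.5],8.8],[[0,0,0],[0.5,1.6,-3.5],8.8],[[0,0,0],[0.5,1.6,-3.5],8.8],[[0,0,0],[0.5,1.6,-3.5],8.8],[[0,0,0],[0.5,1.6,-3.5],8.8],[[0,0,0],[0.5,1.6,-3.5],8.8]])

```text
clock: 2.57
tool_pos: [0.6276, 0.061, 0.1992]
eef_rot: [-0.536, -0.461, 0.536, -0.461]
contact_force: [0.7, -0.4, 0.3]
opening: 0.997
```

```bash
cat >> h.py <<'E'
def blanks(s,z=.016,roi=None,thr=205):
    im=s['color'].astype(int); m=(im.min(2)>thr).astype('uint8')
    if roi: k=np.zeros_like(m);k[roi[1]:roi[3],roi[0]:roi[2]]=1;m*=k
    n,l,st,c=cv2.connectedComponentsWithStats(m); out=[]
    for i in range(1,n):
        if st[i,4]<100: continue
        cn=cv2.findContours((l==i).astype('uint8'),0,2)[0][0]
        P=np.array([on(s,p,z)[:2] for p in cv2.boxPoints(cv2.minAreaRect(cn))]); e=P[1]-P[0];f=P[2]-P[1]
        if np.linalg.norm(f)>np.linalg.norm(e): e,f=f,e
        L,W=np.linalg.norm(e),np.linalg.norm(f)
        if .055<L<.13 and .02<W<.045: print(c[i].round(0),'ctr',P.mean(0).round(4),'L',L.round(3),W.round(3),'ang',(np.degrees(np.arctan2(e[1],e[0]))%180).round(1))
def go(x,y,z,yaw):
    st=r.get_state();R=R_(st['eef_rot']);cur=np.degrees(np.arctan2(R[1,1],R[0,1]))
    d=np.array([x,y,z])-st['tool_pos'];t=np.radians(yaw)
    tool=np.array([[0,0,-1],[np.cos(t),np.sin(t),0],[np.sin(t),-np.cos(t),0]])@d*100
    print('t',st['clock'],'pos',np.round(st['tool_pos'],4),'yaw',cur.round(2),'open',round(st['opening']*88.1,1),'F',np.round(st['contact_force'],1),'tilt',R[:,0].round(3))
    print('turn x',round(-((yaw-cur+180)%360-180),1),'shift cm',tool.round(2),'norm',np.linalg.norm(tool).round(1))
E
python3 - <<'E'
from h import *
w=snap('wrist');save(w,'w1');blanks(w)
blanks(snap('top'),roi=(200,200,385,330))
go(.6327,.0662,.013,-8.8)
E
```

```text
[324. 196.] ctr [0.6334 0.0683] L 0.109 0.03 ang 82.5
[203. 182.] ctr [0.5429 0.095 ] L 0.069 0.031 ang 103.8
[147. 431.] ctr [ 0.4331 -0.1243] L 0.06 0.031 ang 73.9
[337. 315.] ctr [ 0.4369 -0.1077] L 0.109 0.032 ang 75.4
t 2.6667 pos [0.6288 0.0684 0.1989] yaw -8.07 open 88.1 F [-0.9  0.1  0.3] tilt [ 0.002  0.007 -1.   ]
turn x 0.7 shift cm [18.59  0.42  0.16] norm 18.6
```

View pics/w1.png

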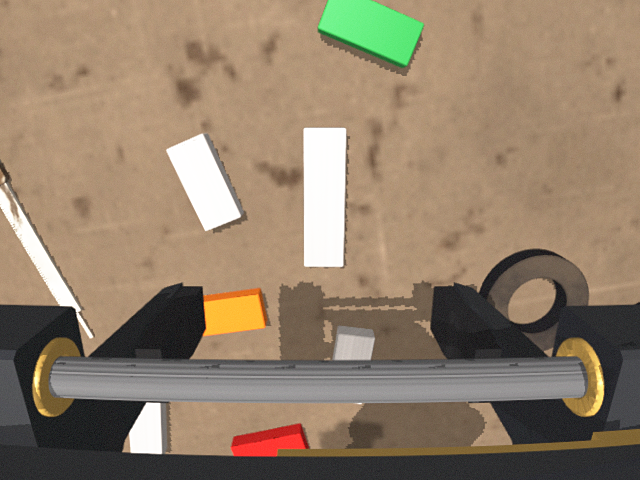

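The wrist view shows the white long blank at (324,196), with its length vertical in the picture, a short one at (203,182), and the green, orange and red decoys clear of it. I'll descend on this one.

Emit:
drive_tool(deltas=[[[0,0,0],[3.5,0.2,0],8.8],[[0,0,0],[3.5,0.2,0],8.8],[[0,0,0],[3.5,0,0],8.8],[[0,0,0],[3.5,0,0],8.8],[[0,0,0],[2,0,0],8.8],[[0,0,0],[1,0,0],8.8],[[0,0,0],[0.5,0,0],8.8],[[0,0,0],[0,0,0],8.8],[[0,0,0],[0,0,0],8.8]])

```text
clock: 3.42
tool_pos: [0.6319, 0.0588, 0.0259]
eef_rot: [0.537, 0.461, -0.535, 0.461]
contact_force: [0.1, -0.4, 0.5]
opening: 0.997
```

```bash
python3 -c "
from h import *
go(.633,.0677,.0135,-8)"
```

```text
t 3.4167 pos [0.6319 0.0588 0.0259] yaw -8.6 open 87.9 F [ 0.1 -0.4  0.5] tilt [ 0.002  0.    -1.   ]
turn x -0.6 shift cm [ 1.24 -0.02 -0.89] norm 1.5
```

Emit:
drive_tool(deltas=[[[-0.6,0,0],[0.3,0,-0.4],8.8],[[0,0,0],[0.5,0,-0.4],8.8],[[0,0,0],[0.4,0,0],8.8],[[0,0,0],[0,0,0],8.8],[[0,0,0],[0,0,0],2],[[0,0,0],[0,0,0],2],[[0,0,0],[0,0,0],2],[[0,0,0],[0,0,0],2],[[0,0,0],[0,0,0],2],[[0,0,0],[0,0,0],2],[[0,0,0],[0,0,0],2],[[0,0,0],[0,0,0],2]], force=35)

```text
clock: 4.42
tool_pos: [0.6321, 0.0667, 0.0127]
eef_rot: [0.534, 0.464, -0.534, 0.464]
contact_force: [-0.1, -0.3, -0.7]
opening: 0.416
```

Emit:
drive_tool(deltas=[[[0,0,0],[0,0,0],2],[[0,0,0],[0,0,0],2],[[0,0,0],[-1,0,0],2],[[0,0,0],[-3,0,0],2],[[0,0,0],[-3.5,0,0],2],[[0,0,0],[-3.5,0,0],2],[[0,0,0],[-3,0,0],2],[[0,0,0],[-3,0,0],2],[[0,0,0],[-1.5,0,0],2],[[0,0,0],[0,0,0],2],[[0,0,0],[0,0,0],2]])

```text
clock: 5.33
tool_pos: [0.6322, 0.0666, 0.1985]
eef_rot: [0.534, 0.464, -0.533, 0.464]
contact_force: [0.3, -0.2, -1.8]
opening: 0.363
```

```bash
python3 -c "
from h import *
w=snap('wrist');save(w,'w2')
go(.532,.319,.2,80)"
```

```text
t 5.3833 pos [0.6313 0.0663 0.197 ] yaw -7.98 open 31.8 F [-0.6  0.2 -2.5] tilt [-0.001 -0.001 -1.   ]
turn x -88.0 shift cm [ -0.3   23.16 -14.17] norm 27.2
```

View pics/w2.png

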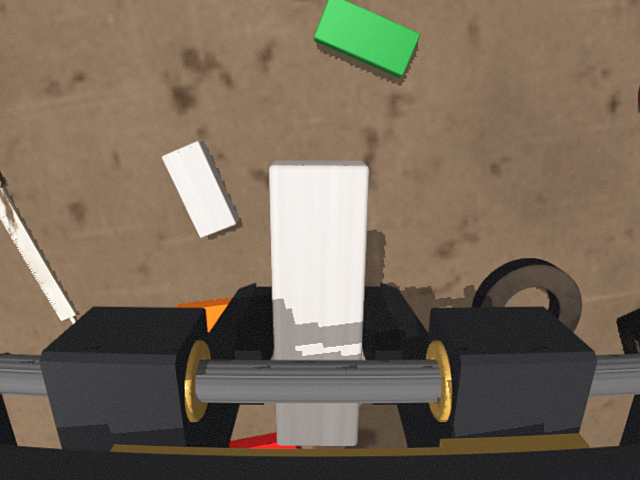

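The blank is held square at cols 271–367, with its ends at rows ~162 and ~445. Next I'll compute its offset in the grip.

```bash
cat >> h.py <<'E'
def tooloff(s,px,dx):  # px-> tool coords on plane tool x = dx
    f=K(s);T=np.array(s['tool_from_camera']);out=[]
    for uv in px:
        d=np.array([(uv[0]-s['cx'])/f,(uv[1]-s['cy'])/f]);u=d.copy()
        for _ in range(20):u=d/(1+s['k1']*(u@u))
        v=T[:3,:3]@[u[0],-u[1],-1];o=T[:3,3];out.append((o+v*(dx-o[0])/v[0]))
    return np.array(out)
E
python3 -c "
from h import *
w=snap('wrist')
print(tooloff(w,[(319,168),(319,162),(317,445),(319,430)],-.003).round(4))
print(tooloff(w,[(319,162)],.013).round(4))"
```

```text
[[-0.003  -0.0002 -0.0556]
 [-0.003  -0.0002 -0.0574]
 [-0.003  -0.0007  0.0523]
 [-0.003   0.      0.0449]]
[[ 0.013  -0.0002 -0.0557]]
```

Emit:
drive_tool(deltas=[[[-7,0,0],[0,0,0],2],[[-7,0,0],[0,0,0],2],[[-7,0,0],[0,0,0],2],[[-7,0,0],[0,0,0],2],[[-7,0,0],[0,0,0],2],[[-7,0,0],[0,0,0],2],[[-7,0,0],[0,0,0],2],[[-7,0,0],[0,0,0],2],[[-7,0,0],[0,0,0],2],[[-7,0,0],[0,0,0],2],[[-7,0,0],[0,0,0],2],[[-7,0,0],[0,0,0],2]])

```text
clock: 6.43
tool_pos: [0.631, 0.0663, 0.1955]
eef_rot: [0.083, 0.703, -0.084, 0.701]
contact_force: [0.0, 0.3, -2.3]
opening: 0.358
```

Emit:
drive_tool(deltas=[[[-4,0,0],[0,0,0],2],[[0,0,0],[0,2.9,-1.77],2],[[0,0,0],[0,2.9,-1.77],2],[[0,0,0],[0,2.9,-1.77],2],[[0,0,0],[0,2.9,-1.77],2],[[0,0,0],[0,2.9,-1.77],2],[[0,0,0],[0,2.9,-1.77],2],[[0,0,0],[0,2.9,-1.77],2],[[0,0,0],[0,2.9,-1.77],2],[[0,0,0],[0,0,0],2],[[0,0,0],[0,0,0],2],[[0,0,0],[0,0,0],2]])

```text
clock: 7.43
tool_pos: [0.5325, 0.3185, 0.1959]
eef_rot: [0.06, 0.705, -0.063, 0.704]
contact_force: [0.4, -1.0, -1.7]
opening: 0.361
```

```bash
python3 -c "
from h import *
w=snap('wrist');save(w,'w3')
go(.532,.319,.2,80)
print(proj(w,[.532,.319,.08]),proj(w,[.587,.3094,.09]),proj(w,[.477,.3286,.09]))"
```

```text
t 7.4833 pos [0.5332 0.3177 0.1962] yaw 79.93 open 31.6 F [ 0.1  0.7 -1.5] tilt [-0.001 -0.003 -1.   ]
turn x -0.1 shift cm [-0.38  0.11 -0.14] norm 0.4
[318.39346331 233.78423717] [318.30240047 321.90773612] [318.42635425 143.81482262]
```

View pics/w3.png

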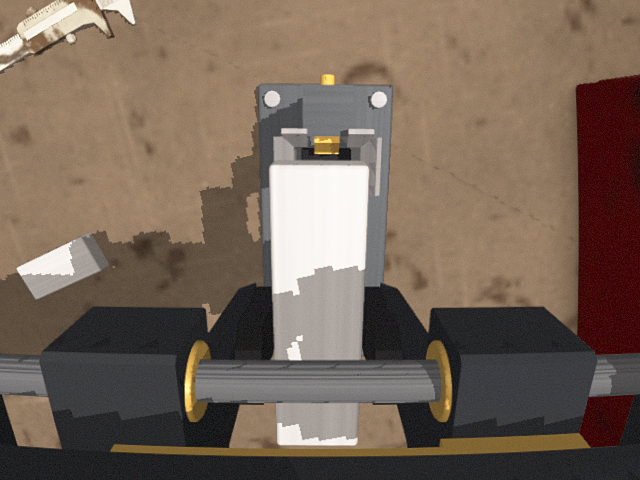

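The view shows the magazine's -x end: screws at (272,99) and (379,99), the bolt at (327,145), and the plate edge at row 84. All sit slightly right of the blank's centre line at col 319.

```bash
python3 -c "
from h import *
import cv2
w=snap('wrist');print(w['st']['tool_pos'])
u=np.array([np.cos(np.radians(-10)),np.sin(np.radians(-10))]);v=np.array([-u[1],u[0]])
c=np.array([.532,.319])
for n,p,z in [('scr',(272,99),.012),('scr',(379,99),.012),('nub',(328,78),.085),('bolt',(327,138),.096),('edgeL',(260,85),.01),('edgeR',(391,86),.01),('gR',(381,140),.115),('gL',(273,140),.115),('gL2',(281,130),.115),('gR2',(374,130),.115)]:
  q=on(w,p,z)[:2]-c;print(n,(q@u).round(4),(q@v).round(4))
im=w['color'];print('edges at rows');
cv2.imwrite('pics/w3c.png',cv2.resize(im[60:180,240:410,::-1],None,fx=4,fy=4,interpolation=2))"
```

```text
[0.53316662 0.31770821 0.1961517 ]
scr -0.0825 -0.0349
scr -0.0826 0.0436
nub -0.091 0.0046
bolt -0.0585 0.004
edgeL -0.0926 -0.0437
edgeR -0.092 0.0524
gR -0.0586 0.0311
gL -0.0585 -0.0237
gL2 -0.0635 -0.0195
gR2 -0.0636 0.0274
edges at rows
```

View pics/w3c.png

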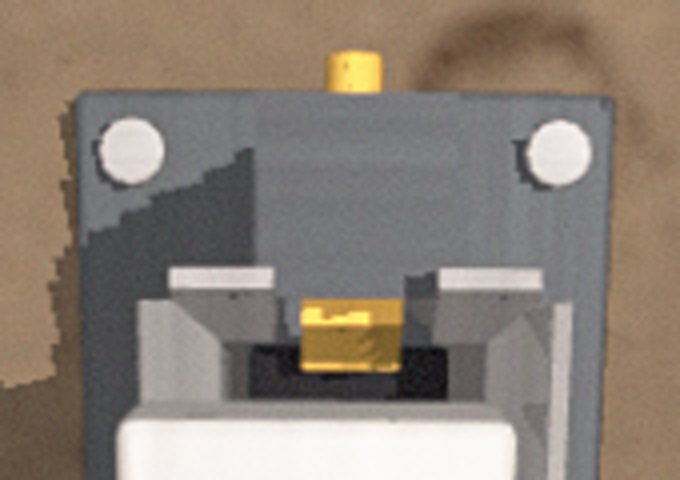

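```bash
python3 -c "
from h import *
go(.536,.3218,.133,79.6)"
```

```text
t 7.5333 pos [0.5335 0.3175 0.1964] yaw 79.88 open 31.4 F [ 1.   0.1 -0.4] tilt [-0.001 -0.003 -1.   ]
turn x 0.3 shift cm [6.34 0.47 0.17] norm 6.4
```

Emit:
drive_tool(deltas=[[[0.3,0,0],[1.5,0.25,0.1],2],[[0,0,0],[2,0.2,0.1],2],[[0,0,0],[2,0,0],2],[[0,0,0],[0.8,0,0],2],[[0,0,0],[0,0,0],2],[[0,0,0],[0,0,0],2],[[0,0,0],[0,0,0],2],[[0,0,0],[0,0,0],2]])

```text
clock: 8.2
tool_pos: [0.5362, 0.3243, 0.1358]
eef_rot: [0.064, 0.704, -0.063, 0.705]
contact_force: [-0.3, 0.6, -1.1]
opening: 0.36
```

```bash
python3 -c "
from h import *
go(.536,.3218,.133,79.6)
w=snap('wrist');im=w['color']
import pickle;pickle.dump(w,open('w4.pkl','wb'))
cv2.imwrite('pics/w4.png',cv2.resize(im[30:180,220:420,::-1],None,fx=4,fy=4,interpolation=2))"
```

```text
t 8.2 pos [0.5362 0.3243 0.1358] yaw 79.69 open 31.8 F [-0.3  0.6 -1.1] tilt [ 0.002  0.001 -1.   ]
turn x 0.1 shift cm [ 0.28 -0.25  0.02] norm 0.4
```

View pics/w4.png

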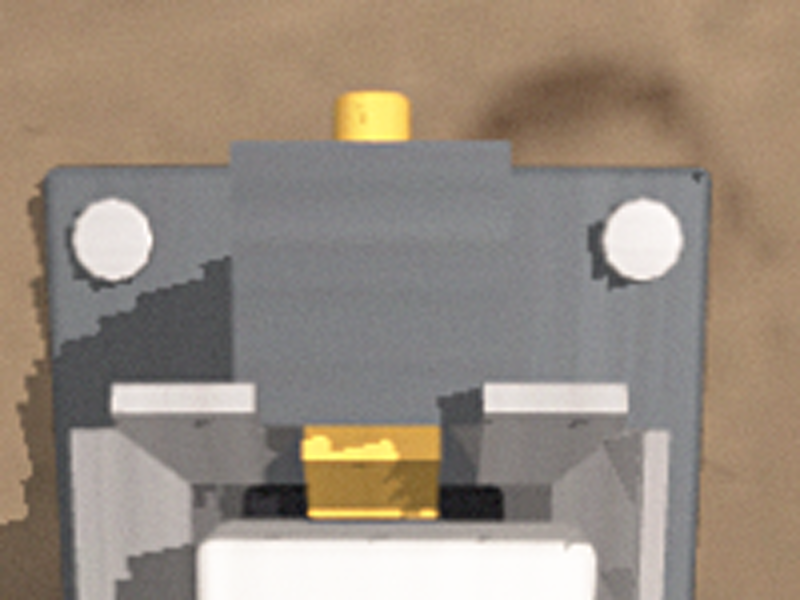

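```bash
python3 -c "
from h import *
import pickle
w=pickle.load(open('w4.pkl','rb'));z0=.133
f=lambda x,y:(x/4+220,y/4+30)
for n,p,z in [('blankL',(198,560),z0+.003),('blankR',(597,560),z0+.003),('blank end',(397,540),z0+.003),('scrL',(112,238),.012),('scrR',(642,240),.012),('boltL',(303,430),.096),('boltR',(440,430),.096),('nub',(372,95),.09),('flareL',(70,430),.115),('flareR',(668,430),.115),('gin L',(192,485),.105),('gin R',(552,485),.105),('endflare',(185,384),.115),('plate edge',(400,168),.01)]:
  print(n,(tooloff(w,[f(*p)],z0-z)[0]*1000).round(1))"
```

```text
blankL [ -3.  -14.9 -55.3]
blankR [ -3.   16.5 -55.3]
blank end [ -3.    0.7 -56.8]
scrL [121.  -40.6 -86.8]
scrR [121.   37.  -86.6]
boltL [ 37.   -8.6 -63.3]
boltR [ 37.    5.2 -63.3]
nub [ 43.   -1.7 -96. ]
flareL [ 18.  -28.6 -64.3]
flareR [ 18.   25.1 -64.4]
gin L [ 28.  -18.9 -58.6]
gin R [ 28.   15.8 -58.6]
endflare [ 18.  -18.1 -68.3]
plate edge [123.    1.5 -96.7]
```

The blank is centred at col 397 in the crop, and the well (guides and bolt) at about 371. I'll shift -2.5 mm in tool y and lower it in.

Emit:
drive_tool(deltas=[[[0,0,0],[0,-0.25,0],2],[[0,0,0],[0.5,0,0],2],[[0,0,0],[0.8,0,0],2],[[0,0,0],[0.8,0,0],2],[[0,0,0],[0.7,0,0],2],[[0,0,0],[0.3,0,0],2],[[0,0,0],[0,0,0],2],[[0,0,0],[0,0,0],2]])

```text
clock: 8.92
tool_pos: [0.535, 0.3214, 0.1034]
eef_rot: [0.063, 0.704, -0.063, 0.704]
contact_force: [-0.4, 0.5, -0.9]
opening: 0.362
```

```bash
python3 -c "
from h import *
go(.536,.3218,.095,79.6)
w=snap('wrist');im=w['color']
cv2.imwrite('pics/w5.png',cv2.resize(im[30:180,220:420,::-1],None,fx=4,fy=4,interpolation=2))"
```

```text
t 8.9167 pos [0.535  0.3214 0.1034] yaw 79.72 open 31.9 F [-0.4  0.5 -0.9] tilt [-0. -0. -1.]
turn x 0.1 shift cm [0.84 0.06 0.09] norm 0.8
```

View pics/w5.png

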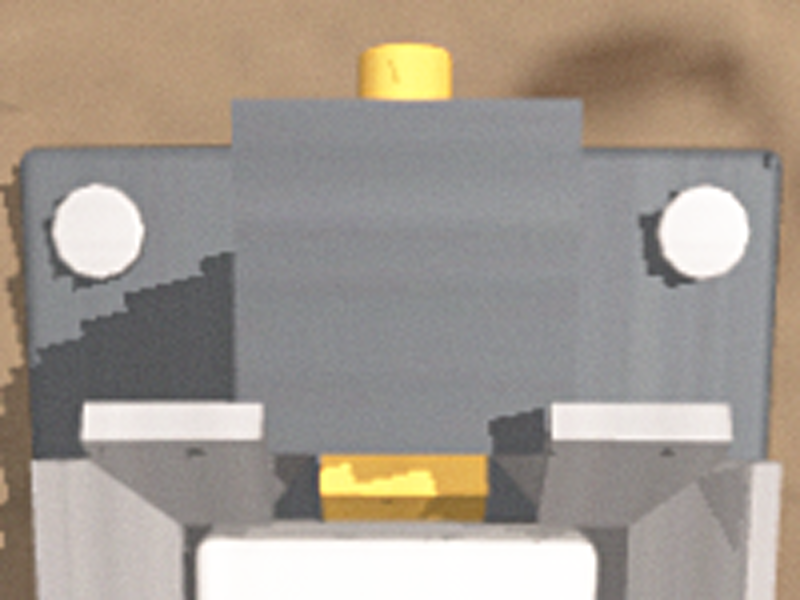

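Underside is about 90 mm up, between the guides, and there is no contact force. I'll lower a little, release, rise, close and press.

Emit:
drive_tool(deltas=[[[0,0,0],[0.4,0.05,0],2],[[0,0,0],[0.2,0,0],2],[[0,0,0],[0,0,0],2],[[0,0,0],[0,0,0],5.5],[[0,0,0],[0,0,0],5.5],[[0,0,0],[0,0,0],5.5],[[0,0,0],[0,0,0],5.5],[[0,0,0],[0,0,0],5.5],[[0,0,0],[-1.5,0,0],5.5],[[0,0,0],[-2,0,0],5.5],[[0,0,0],[-1,0,0],0],[[0,0,0],[0,0,0],0]])

```text
clock: 9.97
tool_pos: [0.5365, 0.3234, 0.146]
eef_rot: [0.065, 0.703, -0.062, 0.706]
contact_force: [0.9, 1.3, -0.8]
opening: 0.501
```

Emit:
drive_tool(deltas=[[[0,0,0],[0,0,0],0],[[0,0,0],[0,0,0],0],[[0,0,0],[0,0,0],0],[[0,0,0],[0,0,0],0],[[0,0,0],[0,0,0],0],[[0,0,0],[0,0,0],0]])

```text
clock: 10.47
tool_pos: [0.5351, 0.3218, 0.1422]
eef_rot: [0.063, 0.704, -0.063, 0.704]
contact_force: [-0.3, 0.4, 0.3]
opening: 0.041
```

```bash
python3 -c "
from h import *
go(.534,.3216,.085,79.6)
w=snap('wrist');im=w['color']
cv2.imwrite('pics/w6.png',im[::,:,::-1])"
```

```text
t 10.4667 pos [0.5351 0.3218 0.1422] yaw 79.72 open 3.6 F [-0.3  0.4  0.3] tilt [-0.001 -0.    -1.   ]
turn x 0.1 shift cm [ 5.72 -0.04 -0.1 ] norm 5.7
```

View pics/w6.png

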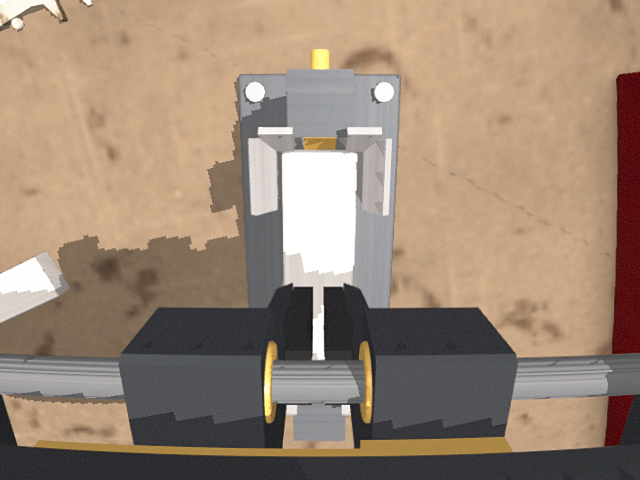

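The blank lies flat in the well (cols 283–356, up to row 152). I'll press it down now.

Emit:
drive_tool(deltas=[[[0,0,0],[1.5,0,-0.15],0],[[0,0,0],[1.2,0,0],0],[[0,0,0],[0.7,0,0],0],[[0,0,0],[0.6,0,0],0],[[0,0,0],[0.5,0,0],0],[[0,0,0],[0.5,0,0],0],[[0,0,0],[0.4,0,0],0],[[0,0,0],[0.3,0,0],0],[[0,0,0],[0,0,0],0],[[0,0,0],[0,0,0],0]])

```text
clock: 11.35
tool_pos: [0.5338, 0.3222, 0.0858]
eef_rot: [0.063, 0.704, -0.063, 0.704]
contact_force: [0.4, 0.7, 3.8]
opening: 0.004
```

```bash
python3 -c "
from h import *
go(.534,.3216,.085,79.6)"
```

```text
t 11.35 pos [0.5338 0.3222 0.0858] yaw 79.72 open 0.4 F [0.4 0.7 3.8] tilt [-0. -0. -1.]
turn x 0.1 shift cm [ 0.08 -0.05  0.03] norm 0.1
```

Emit:
drive_tool(deltas=[[[0,0,0],[0.15,0,0],0],[[0,0,0],[0,0,0],0],[[0,0,0],[-1,0,0],0],[[0,0,0],[-2,0,0],0],[[0,0,0],[-3,0,0],0],[[0,0,0],[-1,0,0],0],[[0,0,0],[0,0,0],0],[[0,0,0],[0,0,0],0]])

```text
clock: 12.02
tool_pos: [0.5339, 0.3216, 0.1541]
eef_rot: [0.063, 0.704, -0.064, 0.704]
contact_force: [0.1, -0.6, -0.3]
opening: 0.006
```

```bash
python3 -c "
from h import *
w=snap('wrist');t=snap('top');s=snap('scene')
a=w['color'][60:300,200:440,::-1];b=cv2.resize(s['color'][330:480,170:320,::-1],None,fx=3,fy=3,interpolation=2)
o=np.zeros((480,800,3),'uint8');o[:480,:400]=cv2.resize(a,(480,480))[:,40:440];o[:450,400:]=b[:,:400];cv2.imwrite('pics/c7.png',o)
blanks(t,roi=(200,200,385,330))
go(.4366,-.1075,.15,-14.5)"
```

```text
[331. 239.] ctr [ 0.6337 -0.0883] L 0.07 0.031 ang 74.0
[259. 275.] ctr [0.5311 0.0921] L 0.07 0.023 ang 84.7
[336. 315.] ctr [ 0.4368 -0.1069] L 0.107 0.032 ang 75.4
t 12.1667 pos [0.5332 0.3211 0.1526] yaw 79.72 open 0.1 F [ 0.6  0.  -0.9] tilt [-0.002 -0.002 -1.   ]
turn x 94.2 shift cm [ 0.26  1.38 43.91] norm 43.9
```

View pics/c7.png

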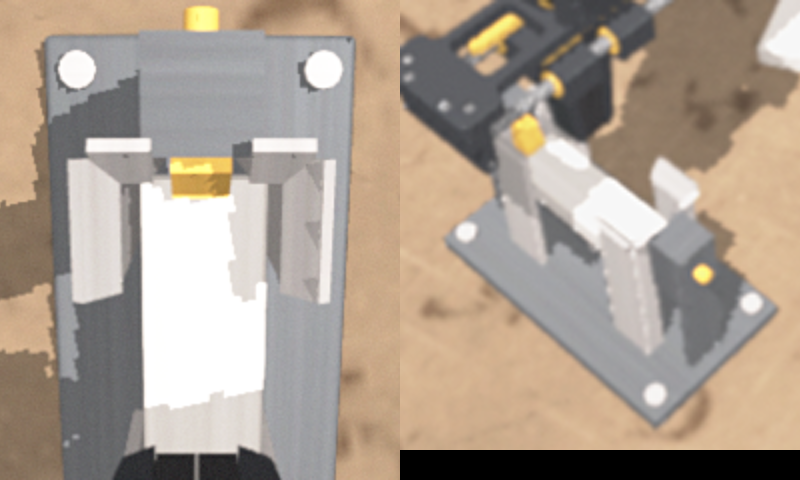

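The latch bolt at the visible end now juts over the blank, at (200,177) in the crop. On to the second long blank.

Emit:
drive_tool(deltas=[[[6.7,0,0],[-0.3,0,0],0],[[6.7,0,0],[-0.3,0,0],0],[[6.7,0,0],[-0.3,0,0],0],[[6.7,0,0],[-0.3,0,0],0],[[6.7,0,0],[0,0,0],0],[[6.7,0,0],[0,0,0],0],[[6.7,0,0],[0,0,0],0],[[6.7,0,0],[0,0,0],0],[[6.7,0,0],[0,0,0],0],[[6.7,0,0],[0,0,0],0],[[6.7,0,0],[0,0,0],0],[[6.7,0,0],[0,0,0],0]])

```text
clock: 13.17
tool_pos: [0.5332, 0.3215, 0.1648]
eef_rot: [-0.503, -0.496, 0.505, -0.496]
contact_force: [0.3, 0.3, 0.3]
opening: 0.006
```

Emit:
drive_tool(deltas=[[[6.9,0,0],[0,0,0],8.8],[[6.9,0,0],[0,0,0],8.8],[[0,0,0],[0,0.15,3.7],8.8],[[0,0,0],[0,0.15,3.7],8.8],[[0,0,0],[0,0.15,3.7],8.8],[[0,0,0],[0,0.15,3.7],8.8],[[0,0,0],[0,0.15,3.7],8.8],[[0,0,0],[0,0.15,3.7],8.8],[[0,0,0],[0,0.15,3.7],8.8],[[0,0,0],[0,0.15,3.7],8.8],[[0,0,0],[0,0,3.7],8.8],[[0,0,0],[0,0,3.6],8.8]])

```text
clock: 14.17
tool_pos: [0.4518, -0.04, 0.1654]
eef_rot: [-0.558, -0.433, 0.56, -0.433]
contact_force: [0.1, -0.2, -0.3]
opening: 0.887
```

Emit:
drive_tool(deltas=[[[0,0,0],[0,0,3.5],8.8],[[0,0,0],[0,0,3.4],8.8],[[0,0,0],[0,0,0],8.8],[[0,0,0],[0,0,0],8.8],[[0,0,0],[0,0,0],8.8],[[0,0,0],[0,0,0],8.8]])

```text
clock: 14.67
tool_pos: [0.4363, -0.1034, 0.1659]
eef_rot: [0.559, 0.434, -0.558, 0.433]
contact_force: [0.8, 0.2, 0.4]
opening: 1.0
```

```bash
python3 -c "
from h import *
w=snap('wrist');blanks(w)
go(.4366,-.1073,.013,-14.5)
t=snap('top');blanks(t,roi=(200,200,385,330));blanks(t,roi=(140,225,215,325),z=.08,thr=170)
cv2.imwrite('pics/c8.png',cv2.resize(t['color'][225:325,140:215,::-1],None,fx=5,fy=5,interpolation=2))
"
```

```text
[589. 127.] ctr [ 0.6335 -0.086 ] L 0.07 0.031 ang 73.8
[320. 215.] ctr [ 0.4368 -0.1056] L 0.108 0.031 ang 76.7
t 14.7167 pos [ 0.4363 -0.1033  0.166 ] yaw -14.31 open 87.6 F [-0.3  0.5 -0.3] tilt [ 0.     0.001 -1.   ]
turn x 0.2 shift cm [15.3   0.13  0.38] norm 15.3
[331. 239.] ctr [ 0.6337 -0.0883] L 0.07 0.031 ang 74.0
[262. 272.] ctr [0.5426 0.0925] L 0.069 0.031 ang 103.8
[169. 273.] ctr [0.5391 0.3208] L 0.114 0.034 ang 170.6
```

View pics/c8.png

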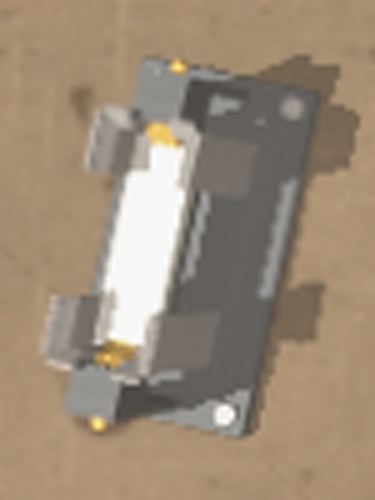

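Both bolts lie over the latched blank, at (160,135) and (115,352) in the crop. I'll grasp long 2.

Emit:
drive_tool(deltas=[[[0,0,0],[3.5,0.1,0.3],8.8],[[0,0,0],[3.5,0,0],8.8],[[0,0,0],[3.5,0,0],8.8],[[0,0,0],[2.5,0,0],8.8],[[0,0,0],[1.5,0,0],8.8],[[0,0,0],[0.7,0,0],8.8],[[0,0,0],[0,0,0],8.8],[[0,0,0],[0,0,0],8.8]])

```text
clock: 15.43
tool_pos: [0.4394, -0.1087, 0.0285]
eef_rot: [-0.557, -0.434, 0.56, -0.433]
contact_force: [0.4, -0.5, 0.5]
opening: 0.997
```

Emit:
drive_tool(deltas=[[[0,0,0],[0,0,0],2],[[0,0,0],[0,0,0],2],[[0,0,0],[0,0,0],2],[[0,0,0],[0,0,0],2],[[0,0,0],[0,0,0],2],[[0,0,0],[0,0,0],2],[[0,0,0],[0,0,0],2],[[0,0,0],[0,0,0],2],[[0,0,0],[0,0,0],2],[[0,0,0],[0,0,0],2],[[0,0,0],[0,0,0],2]])

```text
clock: 16.35
tool_pos: [0.4392, -0.1097, 0.0287]
eef_rot: [-0.558, -0.433, 0.56, -0.433]
contact_force: [0.5, 0.2, -0.6]
opening: 0.23
```

Emit:
drive_tool(deltas=[[[0,0,0],[-1,0,0],2],[[0,0,0],[-3,0,0],2],[[0,0,0],[-3.5,0,0],2],[[0,0,0],[-3.5,0,0],2],[[0,0,0],[-3,0,0],2],[[0,0,0],[-3,0,0],2],[[0,0,0],[-1.5,0,0],2],[[0,0,0],[0,0,0],2],[[0,0,0],[0,0,0],2]])

```text
clock: 17.1
tool_pos: [0.4399, -0.1099, 0.2126]
eef_rot: [-0.558, -0.432, 0.56, -0.433]
contact_force: [-0.7, 0.6, 0.3]
opening: 0.228
```

```bash
cat >> h.py <<'E'
def heldends(s,z=-.003,c0=285,c1=350):
    g=s['color'][:,c0:c1].min(2).astype(int); m=(g>160).mean(1)>.7; rows=np.where(m[:300])[0]; top=rows.min()
    mid=s['color'][top+30].min(1)>190; cs=np.where(mid[230:410])[0]+230
    print('held: top row',top,'cols',cs.min(),cs.max(),'tool mm',(tooloff(s,[(319,top),(cs.min(),top+30),(cs.max(),top+30)],z)*1000).round(1).tolist())
E
python3 -c "
from h import *
w=snap('wrist');save(w,'w9');heldends(w)
go(.536,.3218,.2,79.7)"
```

```text
Traceback (most recent call last):
  File "h.py", line 49, in heldends
    g=s['color'][:,c0:c1].min(2).astype(int); m=(g>160).mean(1)>.7; rows=np.where(m[:300])[0]; top=rows.min()
                                                                                                   ~~~~~~~~^^
ValueError: zero-size array to reduction operation minimum which has no identity
```

The descent stopped 15 mm high (rows were cut by joint speed) and the fingers closed above the blank. I'll re-measure and repeat.

```bash
python3 -c "
from h import *
w=snap('wrist');blanks(w);blanks(snap('top'),roi=(200,200,385,330))
go(.4366,-.1073,.013,-14.3)"
```

```text
[551. 116.] ctr [ 0.6336 -0.0857] L 0.07 0.031 ang 73.8
[315. 198.] ctr [ 0.4366 -0.1055] L 0.108 0.03 ang 76.1
[ 16. 290.] ctr [ 0.1517 -0.1101] L 0.088 0.025 ang 90.0
[365. 425.] ctr [ 0.4301 -0.3308] L 0.057 0.026 ang 86.1
[331. 239.] ctr [ 0.6337 -0.0883] L 0.07 0.031 ang 74.0
[262. 272.] ctr [0.5426 0.0925] L 0.069 0.031 ang 103.8
t 17.25 pos [ 0.439  -0.1096  0.2111] yaw -14.5 open 20.3 F [-0.6  0.1 -0.3] tilt [-0.006 -0.002 -1.   ]
turn x -0.2 shift cm [19.81 -0.29 -0.16] norm 19.8
```

Emit:
drive_tool(deltas=[[[0,0,0],[2.5,-0.2,0],8.8],[[0,0,0],[2.5,-0.15,0],8.8],[[0,0,0],[2.5,0,0],8.8],[[0,0,0],[2.5,0,0],8.8],[[0,0,0],[2.5,0,0],8.8],[[0,0,0],[2,0,0],8.8],[[0,0,0],[2,0,0],8.8],[[0,0,0],[1,0,0],8.8],[[0,0,0],[0,0,0],8.8],[[0,0,0],[0,0,0],8.8]])

```text
clock: 18.08
tool_pos: [0.435, -0.1084, 0.0364]
eef_rot: [-0.556, -0.434, 0.561, -0.433]
contact_force: [-0.1, -0.0, -0.6]
opening: 0.959
```

```bash
python3 -c "
from h import *
go(.4366,-.1073,.013,-14.3)"
```

```text
t 18.0833 pos [ 0.435  -0.1084  0.0364] yaw -14.4 open 84.5 F [-0.1 -0.  -0.6] tilt [-0.006 -0.002 -1.   ]
turn x -0.1 shift cm [ 2.34  0.12 -0.15] norm 2.3
```

Emit:
drive_tool(deltas=[[[0,0,0],[1,0.1,-0.1],8.8],[[0,0,0],[1,0,-0.1],8.8],[[0,0,0],[0.3,0,0],8.8],[[0,0,0],[0,0,0],8.8],[[0,0,0],[0,0,0],2],[[0,0,0],[0,0,0],2],[[0,0,0],[0,0,0],2],[[0,0,0],[0,0,0],2],[[0,0,0],[0,0,0],2],[[0,0,0],[0,0,0],2],[[0,0,0],[0,0,0],2],[[0,0,0],[0,0,0],2]])

```text
clock: 19.08
tool_pos: [0.437, -0.1074, 0.0155]
eef_rot: [-0.558, -0.433, 0.561, -0.433]
contact_force: [0.4, -0.5, -0.6]
opening: 0.416
```

Emit:
drive_tool(deltas=[[[0,0,0],[0,0,0],2],[[0,0,0],[0,0,0],2],[[0,0,0],[-1,0,0],2],[[0,0,0],[-2.5,0,0],2],[[0,0,0],[-3,0,0],2],[[0,0,0],[-3,0,0],2],[[0,0,0],[-3,0,0],2],[[0,0,0],[-3,0,0],2],[[0,0,0],[-2.5,0,0],2],[[0,0,0],[-0.5,0,0],2],[[0,0,0],[0,0,0],2],[[0,0,0],[0,0,0],2]])

```text
clock: 20.08
tool_pos: [0.4388, -0.1085, 0.177]
eef_rot: [-0.559, -0.43, 0.561, -0.435]
contact_force: [-0.3, -0.4, -2.8]
opening: 0.358
```

```bash
python3 -c "
from h import *
w=snap('wrist');save(w,'w9')
go(.536,.3218,.2,79.7)
heldends(w)"
```

```text
t 20.1333 pos [ 0.4385 -0.1084  0.1765] yaw -14.61 open 31.4 F [ 0.2  0.5 -1.7] tilt [ 0.001 -0.007 -1.   ]
turn x -94.3 shift cm [-2.35 44.07  1.9 ] norm 44.2
held: top row 166 cols 270 364 tool mm [[-3.0, -0.2, -56.1], [-3.0, -15.9, -46.6], [-3.0, 14.2, -46.6]]
```

Long 2 is held (opening 31.4 mm, about 2 N of weight). On to the magazine.

Emit:
drive_tool(deltas=[[[-6.7,0,0],[-0.2,0,0],2],[[-6.7,0,0],[-0.2,0,0],2],[[-6.7,0,0],[-0.2,0,0],2],[[-6.7,0,0],[-0.2,0,0],2],[[-6.7,0,0],[-0.2,0,0],2],[[-6.7,0,0],[-0.2,0,0],2],[[-6.7,0,0],[-0.2,0,0],2],[[-6.7,0,0],[-0.2,0,0],2],[[-6.7,0,0],[-0.2,0,0],2],[[-6.7,0,0],[-0.2,0,0],2],[[-6.7,0,0],[-0.2,0,0],2],[[-6.7,0,0],[0,0,0],2]])

```text
clock: 21.13
tool_pos: [0.4386, -0.1078, 0.1981]
eef_rot: [0.144, 0.691, -0.148, 0.692]
contact_force: [-0.7, -0.4, -1.7]
opening: 0.357
```

Emit:
drive_tool(deltas=[[[-6.9,0,0],[0,0,0],2],[[-6.9,0,0],[0,0,0],2],[[0,0,0],[0,3.6,0.15],2],[[0,0,0],[0,3.6,0.15],2],[[0,0,0],[0,3.6,0.15],2],[[0,0,0],[0,3.6,0.15],2],[[0,0,0],[0,3.6,0.15],2],[[0,0,0],[0,3.6,0.15],2],[[0,0,0],[0,3.6,0.15],2],[[0,0,0],[0,3.6,0.15],2],[[0,0,0],[0,3.6,0.15],2],[[0,0,0],[0,3.6,0.15],2]])

```text
clock: 22.13
tool_pos: [0.5184, 0.2448, 0.1948]
eef_rot: [0.06, 0.704, -0.067, 0.705]
contact_force: [0.8, -0.1, -0.1]
opening: 0.355
```

Emit:
drive_tool(deltas=[[[0,0,0],[0,3,0.15],2],[[0,0,0],[0,2.5,0.15],2],[[0,0,0],[0,1,0],2],[[0,0,0],[0,0,0],2],[[0,0,0],[0,0,0],2],[[0,0,0],[0,0,0],2]])

```text
clock: 22.63
tool_pos: [0.5336, 0.3045, 0.1958]
eef_rot: [0.061, 0.703, -0.068, 0.705]
contact_force: [-0.4, 0.3, -1.5]
opening: 0.36
```

```bash
python3 -c "
from h import *
go(.535,.3212,.133,79.7)
w=snap('wrist');heldends(w)"
```

```text
t 22.6333 pos [0.5336 0.3045 0.1958] yaw 79.54 open 31.7 F [-0.4  0.3 -1.5] tilt [ 0.002 -0.011 -1.   ]
turn x -0.2 shift cm [ 6.28  1.67 -0.16] norm 6.5
held: top row 165 cols 271 375 tool mm [[-3.0, 0.7, -56.8], [-3.0, -14.7, -47.3], [-3.0, 18.6, -47.3]]
```

Emit:
drive_tool(deltas=[[[-0.2,0.2,0.6],[0,0.8,-0.1],2],[[0,0,0],[0,0.9,0],2],[[0,0,0],[1.5,0,0],2],[[0,0,0],[2,0,0],2],[[0,0,0],[2,0,0],2],[[0,0,0],[0.5,0,0],2],[[0,0,0],[0,0,0],2],[[0,0,0],[0,0,0],2],[[0,0,0],[0,0,0],2]])

```text
clock: 23.43
tool_pos: [0.5362, 0.3248, 0.1381]
eef_rot: [0.065, 0.704, -0.061, 0.705]
contact_force: [-0.3, 0.3, -1.9]
opening: 0.361
```

```bash
python3 -c "
from h import *
go(.535,.3212,.133,79.7)
w=snap('wrist');im=w['color']
import pickle;pickle.dump(w,open('w4.pkl','wb'))
cv2.imwrite('pics/w10.png',cv2.resize(im[30:180,220:420,::-1],None,fx=4,fy=4,interpolation=2))"
```

```text
t 23.4333 pos [0.5362 0.3248 0.1381] yaw 79.81 open 31.8 F [-0.3  0.3 -1.9] tilt [ 0.003  0.006 -1.   ]
turn x 0.1 shift cm [ 0.51 -0.38 -0.05] norm 0.6
```

View pics/w10.png

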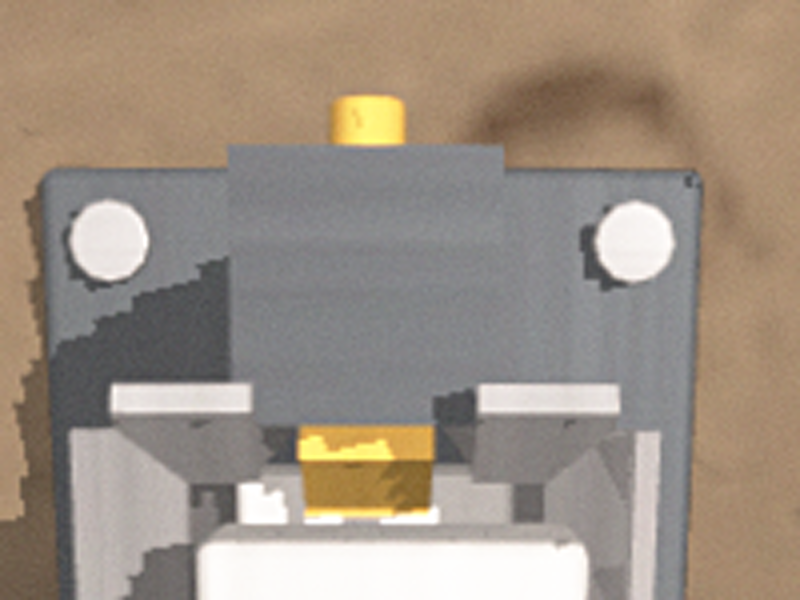

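Emit:
drive_tool(deltas=[[[0,0,-0.3],[0,-0.27,0],2],[[0,0,0],[0,0,0],2],[[0,0,0],[1,0,0],2],[[0,0,0],[0.8,0,0],2],[[0,0,0],[0.6,0,0],2],[[0,0,0],[0.4,0,0],2],[[0,0,0],[0,0,0],2],[[0,0,0],[0,0,0],2]])

```text
clock: 24.15
tool_pos: [0.5353, 0.3212, 0.1085]
eef_rot: [0.062, 0.704, -0.063, 0.704]
contact_force: [-0.1, 0.2, -1.2]
opening: 0.36
```

```bash
python3 -c "
from h import *
go(.535,.3212,.098,79.7)
w=snap('wrist');im=w['color']
cv2.imwrite('pics/w11.png',cv2.resize(im[30:180,220:420,::-1],None,fx=4,fy=4,interpolation=2))"
```

```text
t 24.15 pos [0.5353 0.3212 0.1085] yaw 79.8 open 31.7 F [-0.1  0.2 -1.2] tilt [ 0.    -0.002 -1.   ]
turn x 0.1 shift cm [ 1.05 -0.01 -0.03] norm 1.1
```

View pics/w11.png

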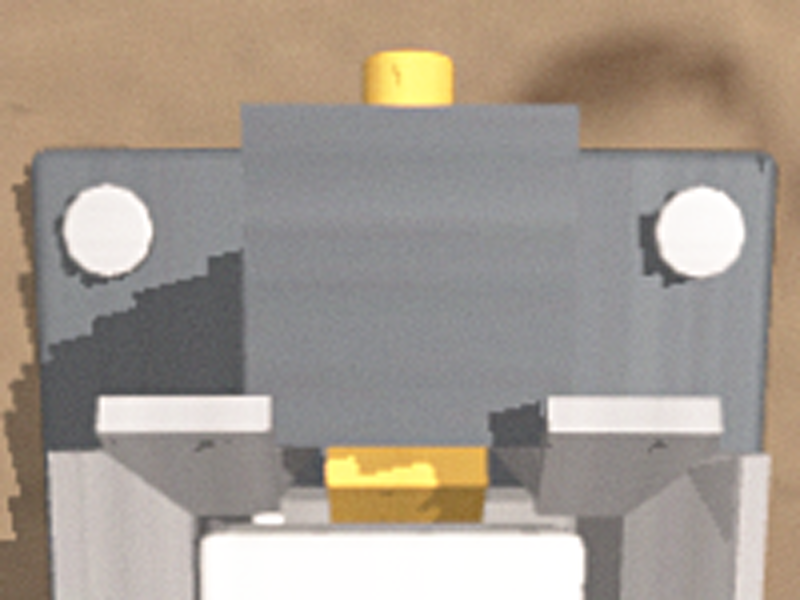

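That is 14 pictures viewed, so I'll keep the last two. The blank (cols 201–584) is between the guides, and the well centre is about 1 mm further right. I'll correct that, lower, release and press as before.

Emit:
drive_tool(deltas=[[[0,0,0],[0,0.11,0],2],[[0,0,0],[0.5,0,0],2],[[0,0,0],[0.5,0,0],2],[[0,0,0],[0,0,0],2],[[0,0,0],[0,0,0],2],[[0,0,0],[0,0,0],5.5],[[0,0,0],[0,0,0],5.5],[[0,0,0],[0,0,0],5.5],[[0,0,0],[0,0,0],5.5],[[0,0,0],[-1.5,0,0],5.5],[[0,0,0],[-2,0,0],5.5],[[0,0,0],[-1,0,0],0]])

```text
clock: 25.2
tool_pos: [0.5359, 0.3235, 0.1469]
eef_rot: [0.063, 0.704, -0.062, 0.705]
contact_force: [0.1, -0.2, 0.8]
opening: 0.572
```

Emit:
drive_tool(deltas=[[[0,0,0],[0,0,0],0],[[0,0,0],[0,0,0],0],[[0,0,0],[0,0,0],0],[[0,0,0],[0,0,0],0],[[0,0,0],[0,0,0],0],[[0,0,0],[0,0,0],0],[[0,0,0],[0,0,0],0]])

```text
clock: 25.78
tool_pos: [0.5354, 0.3223, 0.1436]
eef_rot: [0.062, 0.704, -0.063, 0.704]
contact_force: [-0.3, -0.4, -0.4]
opening: 0.044
```

```bash
python3 -c "
from h import *
go(.534,.3216,.085,79.7)
w=snap('wrist');im=w['color'];save(w,'w12')
m=(im.min(2)>190);print('cols by row',[(y,np.where(m[y,270:370])[0][[0,-1]]+270) for y in range(150,260,20) if m[y,270:370].any()]); c=m[:,300:340].mean(1)>.6; print('first row',np.where(c)[0][:3])
w6=cv2.imread('pics/w6.png');m=(w6.min(2)>190);c=m[:,300:340].mean(1)>.6;print('earlier',np.where(c)[0][:3])"
```

```text
t 25.7833 pos [0.5354 0.3223 0.1436] yaw 79.8 open 3.9 F [-0.3 -0.4 -0.4] tilt [ 0.    -0.002 -1.   ]
turn x 0.1 shift cm [ 5.86 -0.09 -0.13] norm 5.9
cols by row [(150, array([270, 343])), (170, array([270, 354])), (190, array([270, 354])), (210, array([284, 355])), (230, array([284, 355])), (250, array([284, 354]))]
first row [153 154 155]
earlier [151 152 153]
```

The blank reads the same as the first one did before pressing (cols 284–355, end at row 153). Pressing now.

Emit:
drive_tool(deltas=[[[0,0,0],[1.5,0,-0.15],0],[[0,0,0],[1.2,0,0],0],[[0,0,0],[0.7,0,0],0],[[0,0,0],[0.6,0,0],0],[[0,0,0],[0.5,0,0],0],[[0,0,0],[0.5,0,0],0],[[0,0,0],[0.5,0,0],0],[[0,0,0],[0.5,0,0],0],[[0,0,0],[0,0,0],0],[[0,0,0],[0,0,0],0]])

```text
clock: 26.67
tool_pos: [0.5341, 0.3226, 0.0838]
eef_rot: [0.062, 0.704, -0.063, 0.704]
contact_force: [-0.8, 0.2, 5.7]
opening: 0.005
```

```bash
python3 -c "
from h import *
go(.534,.3216,.084,79.7)"
```

```text
t 26.6667 pos [0.5341 0.3226 0.0838] yaw 79.8 open 0.5 F [-0.8  0.2  5.7] tilt [ 0.    -0.002 -1.   ]
turn x 0.1 shift cm [-0.02 -0.1   0.01] norm 0.1
```

Emit:
drive_tool(deltas=[[[0,0,0],[-1,0,0],0],[[0,0,0],[-2,0,0],0],[[0,0,0],[-3,0,0],0],[[0,0,0],[-2,0,0],0],[[6.6,0,0],[0,0,0],0],[[6.6,0,0],[0,0,0],0],[[6.6,0,0],[0,0,0],0],[[6.6,0,0],[0,0,0],0],[[6.6,0,0],[0,0,0],0],[[6.6,0,0],[0,0,0],0],[[6.6,0,0],[0,0,0],0],[[6.6,0,0],[0,0,0],0]])

```text
clock: 27.67
tool_pos: [0.534, 0.3223, 0.1642]
eef_rot: [0.371, 0.601, -0.372, 0.602]
contact_force: [-0.6, 0.3, -0.5]
opening: 0.006
```

Emit:
drive_tool(deltas=[[[6.6,0,0],[0,0,0],0],[[6.6,0,0],[0,0,0],0],[[0,0,0],[0,-0.58,2.8],8.8],[[0,0,0],[0,-0.58,2.8],8.8],[[0,0,0],[0,-0.58,2.8],8.8],[[0,0,0],[0,-0.58,2.8],8.8],[[0,0,0],[0,-0.58,2.8],8.8],[[0,0,0],[0,-0.58,2.8],8.8],[[0,0,0],[0,-0.58,2.8],8.8],[[0,0,0],[0,-0.58,2.8],8.8],[[0,0,0],[0,0,0],8.8],[[0,0,0],[0,0,0],8.8]])

```text
clock: 28.67
tool_pos: [0.5425, 0.0916, 0.1643]
eef_rot: [0.437, 0.555, -0.438, 0.556]
contact_force: [-0.6, 0.7, 0.0]
opening: 0.737
```

```bash
python3 -c "
from h import *
t=snap('top');w=snap('wrist');save(t,'t13');blanks(w);blanks(t,roi=(200,200,385,330))
A=cv2.imread('pics/c8.png');B=cv2.resize(t['color'][225:325,140:215,::-1],None,fx=5,fy=5,interpolation=2)
cv2.imwrite('pics/mag13.png',np.hstack([A,B]))
print('diff',np.abs(A.astype(int)-B).mean(), [np.abs(A.astype(int)-B)[y-15:y+15,x-20:x+20].mean().round(1) for x,y in [(160,135),(115,352),(145,240)]])
go(.5426,.0925,.013,13.8)"
```

```text
[74. 74.] ctr [0.3612 0.1531] L 0.068 0.025 ang 85.8
[319. 217.] ctr [0.5427 0.0959] L 0.069 0.031 ang 104.7
diff 6.672024888888889 [np.float64(4.0), np.float64(5.0), np.float64(0.1)]
t 28.7667 pos [0.5424 0.0951 0.1647] yaw 13.84 open 73.0 F [ 0.3  0.9 -0.5] tilt [ 0.001 -0.    -1.   ]
turn x 0.0 shift cm [15.17 -0.05  0.26] norm 15.2
```

The bolts look the same as when latched before, with little picture difference at either one. Descending on the short blank at px (319,217).

Emit:
drive_tool(deltas=[[[0,0,0],[2.5,0,0],8.8],[[0,0,0],[2.5,0,0],8.8],[[0,0,0],[2.5,0,0],8.8],[[0,0,0],[2.5,0,0],8.8],[[0,0,0],[2.5,0,0],8.8],[[0,0,0],[1,0,0],8.8],[[0,0,0],[0,0,0],8.8],[[0,0,0],[0,0,0],8.8],[[0,0,0],[0,0,0],8.8]])

```text
clock: 29.52
tool_pos: [0.5434, 0.0951, 0.0307]
eef_rot: [0.437, 0.556, -0.435, 0.557]
contact_force: [-0.1, -0.1, 0.4]
opening: 0.994
```

```bash
python3 -c "
from h import *
go(.5426,.093,.014,13.8)"
```

```text
t 29.5167 pos [0.5434 0.0951 0.0307] yaw 13.85 open 87.6 F [-0.1 -0.1  0.4] tilt [ 0.003 -0.    -1.   ]
turn x 0.0 shift cm [ 1.67 -0.12  0.19] norm 1.7
```

Close on it, lift, and check the hold.

Emit:
drive_tool(deltas=[[[0,0,0],[0.7,0,0.1],8.8],[[0,0,0],[0.7,0,0.1],8.8],[[0,0,0],[0.25,0,0],8.8],[[0,0,0],[0,0,0],8.8],[[0,0,0],[0,0,0],2],[[0,0,0],[0,0,0],2],[[0,0,0],[0,0,0],2],[[0,0,0],[0,0,0],2],[[0,0,0],[0,0,0],2],[[0,0,0],[0,0,0],2],[[0,0,0],[0,0,0],2],[[0,0,0],[0,0,0],2]])

```text
clock: 30.52
tool_pos: [0.5431, 0.092, 0.0129]
eef_rot: [0.436, 0.556, -0.437, 0.557]
contact_force: [0.3, 0.2, 0.1]
opening: 0.42
```

Emit:
drive_tool(deltas=[[[0,0,0],[0,0,0],2],[[0,0,0],[0,0,0],2],[[0,0,0],[-1,0,0],2],[[0,0,0],[-2.5,0,0],2],[[0,0,0],[-3,0,0],2],[[0,0,0],[-3,0,0],2],[[0,0,0],[-3,0,0],2],[[0,0,0],[-3,0,0],2],[[0,0,0],[-3,0,0],2],[[0,0,0],[-2,0,0],2],[[0,0,0],[0,0,0],2],[[0,0,0],[0,0,0],2]])

```text
clock: 31.52
tool_pos: [0.5431, 0.0922, 0.219]
eef_rot: [0.437, 0.555, -0.436, 0.557]
contact_force: [-0.7, -0.1, -1.8]
opening: 0.36
```

```bash
python3 -c "
from h import *
import numpy as np
u=np.array([np.cos(np.radians(-5.2)),np.sin(np.radians(-5.2))]);p=np.array([.532,-.2935])-.060*u;print(p)
go(p[0],p[1],.21,-95.2)
w=snap('wrist');heldends(w)
"
```

```text
[ 0.47224694 -0.28806205]
t 31.5167 pos [0.5431 0.0922 0.219 ] yaw 13.8 open 31.7 F [-0.7 -0.1 -1.8] tilt [ 0.003 -0.001 -1.   ]
turn x 109.0 shift cm [ 0.9  38.51  3.61] norm 38.7
held: top row 222 cols 271 363 tool mm [[-3.0, -0.0, -38.3], [-3.0, -16.0, -28.0], [-3.0, 14.6, -28.0]]
```

Emit:
drive_tool(deltas=[[[6.8,0,0],[0,0,0],2],[[6.8,0,0],[0,0,0],2],[[6.8,0,0],[0,0,0],2],[[6.8,0,0],[0,0,0],2],[[6.8,0,0],[0,0,0],2],[[6.8,0,0],[0,0,0],2],[[6.8,0,0],[0,0,0],2],[[6.8,0,0],[0,0,0],2],[[6.8,0,0],[0,0,0],2],[[6.8,0,0],[0,0,0],2],[[6.8,0,0],[0,0,0],2],[[6.8,0,0],[0,0,0],2]])

```text
clock: 32.57
tool_pos: [0.5416, 0.0917, 0.2161]
eef_rot: [-0.693, -0.134, 0.696, -0.135]
contact_force: [0.0, -0.2, -0.9]
opening: 0.357
```

Emit:
drive_tool(deltas=[[[6.8,0,0],[0,0,0],2],[[6.8,0,0],[0,0,0],2],[[6.8,0,0],[0,0,0],2],[[6.8,0,0],[0,0,0],2],[[0,0,0],[0,3.2,0.3],2],[[0,0,0],[0,3.2,0.3],2],[[0,0,0],[0,3.2,0.3],2],[[0,0,0],[0,3.2,0.3],2],[[0,0,0],[0,3.2,0.3],2],[[0,0,0],[0,3.2,0.3],2],[[0,0,0],[0,3.2,0.3],2],[[0,0,0],[0,3.2,0.3],2]])

```text
clock: 33.57
tool_pos: [0.4949, -0.162, 0.2166]
eef_rot: [-0.705, 0.031, 0.708, 0.03]
contact_force: [1.3, -0.7, -1.2]
opening: 0.357
```

Emit:
drive_tool(deltas=[[[0,0,0],[0,3.2,0.3],2],[[0,0,0],[0,3.2,0.3],2],[[0,0,0],[0,3.2,0.3],2],[[0,0,0],[0,3.2,0.3],2],[[0,0,0],[0,0,0],2],[[0,0,0],[0,0,0],2],[[0,0,0],[0,0,0],2],[[0,0,0],[0,0,0],2],[[0,0,0],[0,0,0],2]])

```text
clock: 34.32
tool_pos: [0.474, -0.2853, 0.218]
eef_rot: [0.707, -0.03, -0.706, -0.03]
contact_force: [0.3, -0.9, -1.6]
opening: 0.361
```

```bash
python3 -c "
from h import *
go(.4722,-.2881,.15,-95.2)
w=snap('wrist');save(w,'w14');heldends(w)
"
```

```text
t 34.3167 pos [ 0.474  -0.2853  0.218 ] yaw -94.83 open 31.8 F [ 0.3 -0.9 -1.6] tilt [ 0. -0. -1.]
turn x 0.4 shift cm [6.8  0.3  0.15] norm 6.8
held: top row 0 cols 252 386 tool mm [[-3.0, -0.0, -103.4], [-3.0, -19.7, -95.3], [-3.0, 19.6, -95.4]]
```

View pics/w14.png

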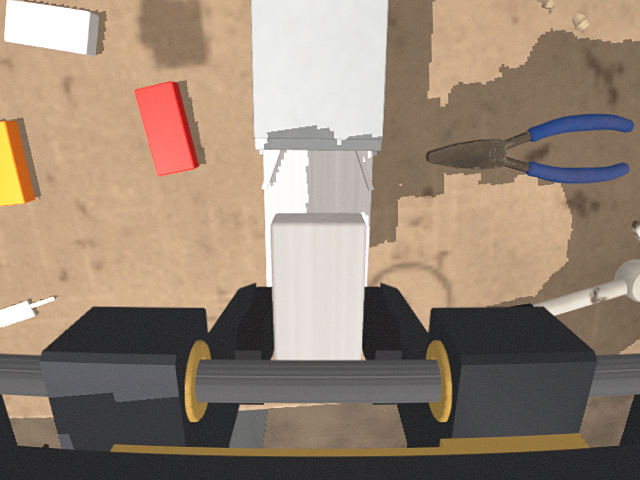

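The roof front (row ~143, cols 253–385) and the sill (cols 265–371) share the blank's centre line (col 318). So lateral and yaw are aligned as they stand.

```bash
python3 -c "
from h import *
w=snap('wrist')
print((tooloff(w,[(253,139),(385,150),(319,143)],.082)*1000).round(1))
print((tooloff(w,[(265,200),(371,200)],.133)*1000).round(1))
print((tooloff(w,[(272,230),(364,230),(318,214)],-.003)*1000).round(1)); print(w['st']['tool_pos'])"
```

```text
[[ 82.  -33.3 -59.2]
 [ 82.   34.2 -53.7]
 [ 82.    0.3 -57.1]]
[[133.  -34.7 -17.4]
 [133.   34.5 -17.5]]
[[ -3.  -15.3 -34.5]
 [ -3.   14.9 -34.5]
 [ -3.   -0.2 -39.8]]
[ 0.47395428 -0.28556968  0.2181119 ]
```

Emit:
drive_tool(deltas=[[[0,0,0],[2.5,0,0],2],[[0,0,0],[2.5,0,0],2],[[0,0,0],[2.5,0,0],2],[[0,0,0],[2,0,0],2],[[0,0,0],[1.2,0,0],2],[[0,0,0],[0.7,0,0],2],[[0,0,0],[0,0,0],2],[[0,0,0],[0,0,0],2],[[0,0,0],[0,0,0],2]])

```text
clock: 35.17
tool_pos: [0.4745, -0.2874, 0.1052]
eef_rot: [0.707, -0.031, -0.706, -0.03]
contact_force: [0.3, -0.1, -0.7]
opening: 0.36
```

```bash
python3 -c "
from h import *
go(.474,-.2853,.099,-94.83)"
```

```text
t 35.1667 pos [ 0.4745 -0.2874  0.1052] yaw -94.98 open 31.8 F [ 0.3 -0.1 -0.7] tilt [ 0.002 -0.002 -1.   ]
turn x -0.2 shift cm [ 0.62 -0.21  0.06] norm 0.7
```

Emit:
drive_tool(deltas=[[[0,0,0],[0.4,0,0],2],[[0,0,0],[0.15,0,0],2],[[0,0,0],[0,0,0],2],[[0,0,0],[0,0,0],4.6],[[0,0,0],[0,0,0],4.6],[[0,0,0],[0,0,0],4.6],[[0,0,0],[0,0,0],4.6],[[0,0,0],[0,0,0],4.6],[[0,0,0],[-1.5,0,0],4.6],[[0,0,0],[-2.5,0,0],4.6],[[0,0,0],[0,0,2.5],0],[[0,0,0],[0,0,3],0]])

```text
clock: 36.17
tool_pos: [0.4218, -0.2827, 0.1401]
eef_rot: [0.709, -0.031, -0.704, -0.029]
contact_force: [0.6, -0.7, -0.4]
opening: 0.394
```

Emit:
drive_tool(deltas=[[[0,0,0],[0,0,0],0],[[0,0,0],[0,0,0],0],[[0,0,0],[0,0,0],0],[[0,0,0],[0,0,0],0],[[0,0,0],[0,0,0],0]])

```text
clock: 36.58
tool_pos: [0.4201, -0.2824, 0.1387]
eef_rot: [0.707, -0.031, -0.706, -0.03]
contact_force: [0.3, 1.1, -0.3]
opening: 0.019
```

```bash
python3 -c "
from h import *
go(.474,-.2853,.099,-94.83)
w=snap('wrist');save(w,'w15');z0=w['st']['tool_pos'][2]
im=w['color'].min(2).astype(int)
print(im[100:330:6,318].tolist())
for row in (170,190,210,230): print(row,[ (c,int(im[row,c])) for c in range(250,390,6)])"
```

```text
t 36.5833 pos [ 0.4201 -0.2824  0.1387] yaw -94.96 open 1.7 F [ 0.3  1.1 -0.3] tilt [ 0.002 -0.001 -1.   ]
turn x -0.1 shift cm [ 3.97 -0.17 -5.39] norm 6.7
[253, 253, 253, 253, 253, 253, 253, 253, 253, 253, 254, 253, 253, 255, 187, 185, 188, 183, 255, 253, 254, 254, 254, 232, 237, 142, 146, 119, 121, 114, 116, 118, 120, 126, 120, 121, 125, 119, 121]
170 [(250, 152), (256, 146), (262, 151), (268, 154), (274, 152), (280, 142), (286, 188), (292, 187), (298, 255), (304, 254), (310, 254), (316, 253), (322, 253), (328, 253), (334, 253), (340, 190), (346, 186), (352, 193), (358, 150), (364, 152), (370, 153), (376, 151), (382, 151), (388, 152)]
190 [(250, 151), (256, 146), (262, 155), (268, 151), (274, 147), (280, 141), (286, 185), (292, 186), (298, 184), (304, 192), (310, 187), (316, 184), (322, 182), (328, 185), (334, 183), (340, 188), (346, 185), (352, 191), (358, 152), (364, 145), (370, 152), (376, 149), (382, 152), (388, 126)]
210 [(250, 153), (256, 151), (262, 150), (268, 157), (274, 150), (280, 150), (286, 181), (292, 182), (298, 183), (304, 254), (310, 254), (316, 254), (322, 179), (328, 246), (334, 184), (340, 189), (346, 183), (352, 189), (358, 149), (364, 147), (370, 151), (376, 145), (382, 153), (388, 89)]
230 [(250, 151), (256, 149), (262, 149), (268, 153), (274, 146), (280, 146), (286, 185), (292, 182), (298, 183), (304, 254), (310, 254), (316, 254), (322, 253), (328, 253), (334, 181), (340, 188), (346, 186), (352, 184), (358, 154), (364, 148), (370, 154), (376, 151), (382, 149), (388, 118)]
```

```bash
python3 -c "
from h import *
w=snap('wrist');z0=.1387
im=w['color'].min(2).astype(int); print(im[228:270:2,310].tolist(), im[228:270:2,340].tolist(),im[80:125:3,318].tolist())
for row in (245,250,260): print(row,(tooloff(w,[(318,row)],z0-.101)*1000).round(1))"
```

```text
[254, 254, 255, 227, 143, 149, 149, 149, 148, 147, 154, 147, 144, 148, 153, 148, 143, 117, 117, 119, 125] [187, 186, 185, 155, 146, 145, 151, 147, 148, 146, 147, 149, 148, 145, 145, 146, 143, 119, 124, 121, 120] [253, 253, 253, 252, 253, 253, 253, 253, 253, 253, 253, 253, 253, 253, 253]
245 [[ 37.7  -0.2 -16.6]]
250 [[ 37.7  -0.2 -14.3]]
260 [[37.7 -0.1 -9.7]]
```

Emit:
drive_tool(deltas=[[[0,0,0],[1.5,0,0],0],[[0,0,0],[1.5,0,0],0],[[0,0,0],[0.8,0,0],0],[[0,0,0],[0,0,0],0],[[0,0,0],[0,0,0],0]])

```text
clock: 37.1
tool_pos: [0.4189, -0.2823, 0.1005]
eef_rot: [0.706, -0.031, -0.706, -0.03]
contact_force: [0.2, -1.6, -0.5]
opening: 0.003
```

```bash
python3 -c "
from h import *
go(.5081,-.2913,.0995,-95.1)"
```

```text
t 37.1 pos [ 0.4189 -0.2823  0.1005] yaw -94.98 open 0.3 F [ 0.2 -1.6 -0.5] tilt [ 0.    -0.001 -1.   ]
turn x 0.1 shift cm [ 0.1   0.1  -8.96] norm 9.0
```

Emit:
drive_tool(deltas=[[[0,0,0],[0,0,-0.6],0],[[0,0,0],[0,0,-0.8],0],[[0,0,0],[0,0,-0.8],0],[[0,0,0],[0,0,-0.8],0],[[0,0,0],[0,0,-0.8],0],[[0,0,0],[0,0,-0.8],0],[[0,0,0],[0,0,-0.8],0],[[0,0,0],[0,0,-0.8],0],[[0,0,0],[0,0,-0.8],0],[[0,0,0],[0,0,-0.8],0],[[0,0,0],[0,0,-0.8],0]])

```text
clock: 38.02
tool_pos: [0.5056, -0.2901, 0.1008]
eef_rot: [0.707, -0.031, -0.706, -0.03]
contact_force: [-0.3, -0.1, 0.1]
opening: 0.007
```

Emit:
drive_tool(deltas=[[[0,0,0],[0,0,-0.3],0],[[0,0,0],[0,0,0],0],[[0,0,0],[0,0,0],0]])

```text
clock: 38.27
tool_pos: [0.5074, -0.2902, 0.1007]
eef_rot: [0.707, -0.031, -0.706, -0.03]
contact_force: [-0.6, -0.4, 0.0]
opening: 0.003
```

```bash
python3 -c "
from h import *
go(.5081,-.2913,.0995,-95.1)
w=snap('wrist');save(w,'w16');im=w['color'].min(2).astype(int)
print(im[180:300:4,318].tolist())
z0=.1005
print((tooloff(w,[(318,y) for y in range(180,300,20)],z0-.101)[:,2]*1000).round(1))"
```

```text
t 38.2667 pos [ 0.5074 -0.2902  0.1007] yaw -94.99 open 0.3 F [-0.6 -0.4  0. ] tilt [ 0.    -0.001 -1.   ]
turn x 0.1 shift cm [ 0.12  0.1  -0.08] norm 0.2
[231, 229, 230, 230, 230, 231, 232, 217, 185, 182, 236, 234, 232, 230, 231, 153, 149, 148, 148, 151, 145, 149, 143, 144, 149, 148, 150, 148, 145, 155]
[-50.5 -44.  -37.2 -30.3 -23.2 -15.9]
```

Emit:
drive_tool(deltas=[[[0,0,0],[0,0,2],0],[[0,0,0],[0,0,2],0],[[0,0,0],[-3,0,0],0],[[0,0,0],[-3,0,0],0],[[0,0,0],[-3,0,0],0],[[0,0,0],[-1,0,0],0],[[-6.6,0,0],[0,0,0],0],[[-6.6,0,0],[0,0,0],0],[[-6.6,0,0],[0,0,0],0],[[-6.6,0,0],[0,0,0],0],[[-6.6,0,0],[0,0,0],0],[[-6.6,0,0],[0,0,0],0]])

```text
clock: 39.32
tool_pos: [0.4668, -0.2867, 0.2003]
eef_rot: [-0.674, -0.212, 0.675, -0.212]
contact_force: [0.6, 0.2, -0.3]
opening: 0.004
```

Emit:
drive_tool(deltas=[[[-6.6,0,0],[0,0,0],0],[[-6.6,0,0],[0,0,0],0],[[-6.6,0,0],[0,0,0],0],[[-6.6,0,0],[0,0,0],0],[[-6.6,0,0],[0,0,0],0],[[-6.6,0,0],[0,0,0],0],[[0,0,0],[0,1.31,-2.96],0],[[0,0,0],[0,1.31,-2.96],8.8],[[0,0,0],[0,1.31,-2.96],8.8],[[0,0,0],[0,1.31,-2.96],8.8],[[0,0,0],[0,1.31,-2.96],8.8],[[0,0,0],[0,1.31,-2.96],8.8]])

```text
clock: 40.32
tool_pos: [0.5917, -0.1362, 0.2]
eef_rot: [-0.563, -0.426, 0.565, -0.427]
contact_force: [1.0, -0.3, -0.2]
opening: 0.355
```

Emit:
drive_tool(deltas=[[[0,0,0],[0,1.31,-2.96],8.8],[[0,0,0],[0,1.31,-2.96],8.8],[[0,0,0],[0,0,0],8.8],[[0,0,0],[0,0,0],8.8],[[0,0,0],[0,0,0],8.8],[[0,0,0],[0,0,0],8.8],[[0,0,0],[0,0,0],8.8]])

```text
clock: 40.9
tool_pos: [0.6321, -0.0893, 0.2003]
eef_rot: [-0.564, -0.425, 0.565, -0.427]
contact_force: [0.2, -0.7, 0.5]
opening: 0.885
```

```bash
python3 -c "
from h import *
import pickle
a,b=pickle.load(open('s0.pkl','rb'))
t=snap('top');s=snap('scene');w=snap('wrist');save(t,'t17');save(s,'s17');save(w,'w17')
u=np.array([np.cos(np.radians(-5.2)),np.sin(np.radians(-5.2)),0]);v=np.array([-u[1],u[0],0])
for n,x0,x1 in (('top',a,t),('scene',b,s)):
  print(n)
  for x in (-.1,-.08,-.06,-.04,-.02,-.012):
    row=[]
    for y in (-.02,0,.02):
      p=np.array([.533,-.2935,.085])+x*u+y*v; c=np.round(proj(x0,p)).astype(int)
      f=lambda q:q['color'][c[1]-1:c[1]+2,c[0]-1:c[0]+2].mean().round(0)
      row.append((f(x0),f(x1)))
    print(x,[tuple(map(int,q)) for q in row])
blanks(t,roi=(200,200,385,330));blanks(w);blanks(w,thr=180)
go(.6337,-.0875,.013,-16)"
```

```text
top
-0.1 [(216, 94), (216, 95), (220, 96)]
-0.08 [(215, 94), (216, 95), (220, 95)]
-0.06 [(215, 91), (216, 94), (220, 96)]
-0.04 [(216, 71), (216, 86), (218, 88)]
-0.02 [(215, 223), (215, 73), (217, 71)]
-0.012 [(198, 206), (215, 195), (205, 86)]
scene
-0.1 [(241, 244), (242, 244), (243, 245)]
-0.08 [(241, 244), (242, 244), (243, 245)]
-0.06 [(243, 245), (242, 244), (243, 245)]
-0.04 [(242, 245), (242, 244), (243, 245)]
-0.02 [(228, 233), (242, 245), (242, 245)]
-0.012 [(221, 226), (242, 245), (238, 241)]
[319. 204.] ctr [ 0.6338 -0.0861] L 0.069 0.03 ang 75.0
[319. 204.] ctr [ 0.6343 -0.0858] L 0.07 0.031 ang 73.5
t 41.05 pos [ 0.6326 -0.0885  0.2007] yaw -15.88 open 88.2 F [-0.1 -0.2  0.5] tilt [ 0.    -0.002 -1.   ]
turn x 0.1 shift cm [18.77  0.08 -0.12] norm 18.8
```

The sill's pixels in the scene view match the empty start picture. Grasp short 1 at px (319,204).

Emit:
drive_tool(deltas=[[[0,0,0],[2.5,0.08,-0.1],8.8],[[0,0,0],[2.5,0,0],8.8],[[0,0,0],[2.5,0,0],8.8],[[0,0,0],[2.5,0,0],8.8],[[0,0,0],[2.5,0,0],8.8],[[0,0,0],[2.5,0,0],8.8],[[0,0,0],[1.5,0,0],8.8],[[0,0,0],[0.7,0,0],8.8],[[0,0,0],[0,0,0],8.8],[[0,0,0],[0,0,0],8.8]])

```text
clock: 41.88
tool_pos: [0.6347, -0.0867, 0.0294]
eef_rot: [0.564, 0.426, -0.564, 0.427]
contact_force: [-0.1, 0.1, -0.1]
opening: 0.999
```

```bash
python3 -c "
from h import *
go(.6338,-.087,.0135,-16)
s=snap('scene');save(s,'s18');a=cv2.imread('pics/scene0.png').astype(int);b=s['color'][:,:,::-1].astype(int)
d=(np.abs(a-b).max(2)>25)[190:265,370:440];print(d.sum())"
```

```text
t 41.8833 pos [ 0.6347 -0.0867  0.0294] yaw -15.81 open 88.0 F [-0.1  0.1 -0.1] tilt [ 0.002 -0.001 -1.   ]
turn x 0.2 shift cm [ 1.59 -0.08  0.05] norm 1.6
1076
```

Emit:
drive_tool(deltas=[[[0,0,0],[0.7,0,0],8.8],[[0,0,0],[0.6,0,0],8.8],[[0,0,0],[0.3,0,0],8.8],[[0,0,0],[0,0,0],8.8],[[0,0,0],[0,0,0],2],[[0,0,0],[0,0,0],2],[[0,0,0],[0,0,0],2],[[0,0,0],[0,0,0],2],[[0,0,0],[0,0,0],2],[[0,0,0],[0,0,0],2],[[0,0,0],[0,0,0],2],[[0,0,0],[0,0,0],2]])

```text
clock: 42.93
tool_pos: [0.6342, -0.0868, 0.0127]
eef_rot: [-0.564, -0.426, 0.564, -0.427]
contact_force: [0.4, -0.1, 1.0]
opening: 0.417
```

Emit:
drive_tool(deltas=[[[0,0,0],[0,0,0],2],[[0,0,0],[0,0,0],2],[[0,0,0],[-1,0,0],2],[[0,0,0],[-2.5,0,0],2],[[0,0,0],[-3,0,0],2],[[0,0,0],[-3,0,0],2],[[0,0,0],[-3,0,0],2],[[0,0,0],[-3,0,0],2],[[0,0,0],[-3,0,0],2],[[0,0,0],[-2,0,0],2],[[0,0,0],[0,0,0],2],[[0,0,0],[0,0,0],2]])

```text
clock: 43.93
tool_pos: [0.6342, -0.0865, 0.2189]
eef_rot: [0.564, 0.426, -0.564, 0.428]
contact_force: [-0.3, 0.1, -1.5]
opening: 0.359
```

```bash
python3 -c "
from h import *
go(.4722,-.2875,.22,-95)
w=snap('wrist');save(w,'w19');heldends(w)
a=cv2.imread('pics/w17.png');print(cv2.imwrite('pics/x.png',a))
s=snap('scene');save(s,'s19');t=snap('top');save(t,'t19');A=cv2.imread('pics/top0.png').astype(int);b=t['color'][:,:,::-1].astype(int)
d=np.abs(A-b).max(2); ys,xs=np.where(d[260:335,385:440]>25);print(len(ys))"
```

```text
t 43.9333 pos [ 0.6342 -0.0865  0.2189] yaw -15.79 open 31.7 F [-0.3  0.1 -1.5] tilt [ 0.003 -0.002 -1.   ]
turn x 79.2 shift cm [-0.11 21.43 14.39] norm 25.8
held: top row 220 cols 271 364 tool mm [[-3.0, -0.2, -38.6], [-3.0, -16.1, -28.4], [-3.0, 14.8, -28.4]]
True
2709
```

Emit:
drive_tool(deltas=[[[6.6,0,0],[0,0,0],2],[[6.6,0,0],[0,0,0],2],[[6.6,0,0],[0,0,0],2],[[6.6,0,0],[0,0,0],2],[[6.6,0,0],[0,0,0],2],[[6.6,0,0],[0,0,0],2],[[6.6,0,0],[0,0,0],2],[[6.6,0,0],[0,0,0],2],[[6.6,0,0],[0,0,0],2],[[6.6,0,0],[0,0,0],2],[[6.6,0,0],[0,0,0],2],[[6.6,0,0],[0,0,0],2]])

```text
clock: 45.08
tool_pos: [0.6329, -0.0865, 0.2158]
eef_rot: [-0.705, 0.033, 0.707, 0.032]
contact_force: [-1.2, -0.5, -2.5]
opening: 0.361
```

Emit:
drive_tool(deltas=[[[0,0,0],[0,2.67,1.78],2],[[0,0,0],[0,2.67,1.78],2],[[0,0,0],[0,2.67,1.78],2],[[0,0,0],[0,2.67,1.78],2],[[0,0,0],[0,2.67,1.78],2],[[0,0,0],[0,2.67,1.78],2],[[0,0,0],[0,2.67,1.78],2],[[0,0,0],[0,2.67,1.78],2],[[0,0,0],[0,0,0],2],[[0,0,0],[0,0,0],2],[[0,0,0],[0,0,0],2],[[0,0,0],[0,0,0],2]])

```text
clock: 46.08
tool_pos: [0.4744, -0.2852, 0.2173]
eef_rot: [0.707, -0.03, -0.706, -0.03]
contact_force: [0.3, 0.4, -1.1]
opening: 0.362
```

```bash
python3 -c "
from h import *
go(.474,-.2872,.105,-95)
w=snap('wrist');save(w,'w20');im=w['color'].min(2).astype(int);a=cv2.imread('pics/w14.png').min(2).astype(int)
for nm,q in (('w14',a),('now',im)):
  print(nm,'col318 rows120-240',q[120:244:4,318].tolist())
  for r_ in (100,195): print(' row',r_,q[r_,240:400:4].tolist())"
```

```text
t 46.0833 pos [ 0.4744 -0.2852  0.2173] yaw -94.85 open 31.9 F [ 0.3  0.4 -1.1] tilt [ 0.001  0.    -1.   ]
turn x 0.1 shift cm [11.23  0.2   0.02] norm 11.2
w14 col318 rows120-240 [231, 235, 244, 154, 154, 158, 155, 150, 175, 176, 179, 179, 176, 177, 176, 178, 179, 179, 177, 175, 179, 175, 175, 168, 147, 144, 188, 216, 214, 218, 213]
 row 100 [132, 139, 141, 134, 238, 238, 240, 238, 236, 239, 240, 236, 237, 238, 238, 234, 235, 235, 236, 235, 232, 234, 233, 231, 233, 231, 230, 229, 230, 230, 232, 231, 229, 228, 228, 229, 155, 90, 88, 93]
 row 195 [138, 133, 135, 133, 140, 139, 233, 252, 252, 252, 251, 252, 251, 251, 253, 251, 251, 224, 173, 177, 175, 177, 179, 179, 186, 182, 178, 180, 183, 177, 183, 181, 178, 85, 93, 89, 94, 89, 94, 88]
now col318 rows120-240 [234, 238, 143, 151, 149, 143, 161, 152, 174, 180, 177, 183, 178, 175, 178, 177, 176, 178, 181, 178, 177, 178, 176, 176, 179, 148, 145, 148, 195, 219, 216]
 row 100 [133, 133, 139, 140, 238, 239, 236, 239, 236, 237, 238, 239, 239, 237, 237, 236, 234, 232, 233, 234, 235, 231, 230, 234, 233, 232, 230, 231, 230, 231, 230, 229, 230, 226, 228, 231, 168, 91, 92, 92]
 row 195 [139, 135, 138, 135, 142, 142, 228, 252, 252, 252, 251, 252, 252, 251, 253, 251, 251, 225, 175, 176, 179, 183, 178, 180, 181, 182, 178, 181, 180, 170, 183, 184, 181, 95, 93, 86, 85, 85, 88, 85]
```

The view matches the first approach pixel for pixel with an empty sill ahead, so the first short is inside. I'll repeat the same placing and push.

Emit:
drive_tool(deltas=[[[0,0,0],[2.5,0,0],2],[[0,0,0],[2.5,0,0],2],[[0,0,0],[2.5,0,0],2],[[0,0,0],[2,0,0],2],[[0,0,0],[1.2,0,0],2],[[0,0,0],[0.7,0,0],2],[[0,0,0],[0,0,0],2],[[0,0,0],[0,0,0],2],[[0,0,0],[0,0,0],2]])

```text
clock: 46.88
tool_pos: [0.4745, -0.287, 0.1047]
eef_rot: [0.707, -0.031, -0.706, -0.03]
contact_force: [-0.8, -0.3, -1.5]
opening: 0.356
```

```bash
python3 -c "
from h import *
go(.474,-.2853,.0995,-95)"
```

```text
t 46.8833 pos [ 0.4745 -0.287   0.1047] yaw -94.96 open 31.3 F [-0.8 -0.3 -1.5] tilt [ 0.002 -0.002 -1.   ]
turn x 0.0 shift cm [ 0.52 -0.16  0.07] norm 0.5
```

Emit:
drive_tool(deltas=[[[0,0,0],[0.4,0,0],2],[[0,0,0],[0.15,0,0],2],[[0,0,0],[0,0,0],2],[[0,0,0],[0,0,0],4.6],[[0,0,0],[0,0,0],4.6],[[0,0,0],[0,0,0],4.6],[[0,0,0],[0,0,0],4.6],[[0,0,0],[0,0,0],4.6],[[0,0,0],[-1.5,0,0],4.6],[[0,0,0],[-2.5,0,0],4.6],[[0,0,0],[0,0,2.5],0],[[0,0,0],[0,0,3],0]])

```text
clock: 47.88
tool_pos: [0.4217, -0.2824, 0.1397]
eef_rot: [0.709, -0.031, -0.704, -0.029]
contact_force: [0.1, -0.6, -0.7]
opening: 0.391
```

Emit:
drive_tool(deltas=[[[0,0,0],[0,0,0],0],[[0,0,0],[0,0,0],0],[[0,0,0],[0,0,0],0],[[0,0,0],[0,0,0],0],[[0,0,0],[0,0,0],0]])

```text
clock: 48.3
tool_pos: [0.42, -0.2822, 0.1382]
eef_rot: [0.707, -0.031, -0.706, -0.03]
contact_force: [-0.3, 0.2, 0.8]
opening: 0.02
```

```bash
python3 -c "
from h import *
go(.474,-.2853,.1,-95)
w=snap('wrist');save(w,'w21');im=w['color'].min(2).astype(int);a=cv2.imread('pics/w15.png').min(2).astype(int)
for q in (a,im): print(q[220:280:3,308].tolist(), np.where(np.abs(np.diff(q[228,270:370]))>20)[0]+270)"
```

```text
t 48.3 pos [ 0.42   -0.2822  0.1382] yaw -94.96 open 1.8 F [-0.3  0.2  0.8] tilt [ 0.002 -0.001 -1.   ]
turn x 0.0 shift cm [ 3.82 -0.16 -5.4 ] norm 6.6
[254, 254, 254, 254, 255, 204, 152, 151, 149, 152, 151, 152, 146, 149, 118, 113, 117, 110, 116, 120] [282 301 332 354]
[254, 254, 254, 254, 254, 254, 255, 154, 152, 147, 149, 152, 152, 154, 118, 115, 119, 117, 116, 114] [296 326 327 354]
```

Same picture as last time: the blank's tail is at row ~240, square to the sill. Lower and push.

Emit:
drive_tool(deltas=[[[0,0,0],[1.5,0,0],0],[[0,0,0],[1.5,0,0],0],[[0,0,0],[0.8,0,0],0],[[0,0,0],[0,0,0],0],[[0,0,0],[0,0,-0.6],0],[[0,0,0],[0,0,-0.8],0],[[0,0,0],[0,0,-0.8],0],[[0,0,0],[0,0,-0.8],0],[[0,0,0],[0,0,-0.8],0],[[0,0,0],[0,0,-0.8],0],[[0,0,0],[0,0,-0.8],0],[[0,0,0],[0,0,-0.8],0]])

```text
clock: 49.35
tool_pos: [0.4813, -0.2878, 0.1003]
eef_rot: [0.707, -0.031, -0.706, -0.03]
contact_force: [-0.9, -0.2, 0.2]
opening: 0.004
```

Emit:
drive_tool(deltas=[[[0,0,0],[0,0,-0.8],0],[[0,0,0],[0,0,-0.8],0],[[0,0,0],[0,0,-0.8],0],[[0,0,0],[0,0,-0.3],0],[[0,0,0],[0,0,0],0],[[0,0,0],[0,0,0],0],[[0,0,0],[0,0,0],0]])

```text
clock: 49.93
tool_pos: [0.5068, -0.2901, 0.1002]
eef_rot: [-0.706, 0.031, 0.706, 0.03]
contact_force: [-0.6, 1.0, -0.3]
opening: 0.005
```

Emit:
drive_tool(deltas=[[[0,0,0],[0,0,2],0],[[0,0,0],[0,0,3],0],[[0,0,0],[0,0,3],0],[[0,0,0],[0,0,3],0],[[0,0,0],[-3,0,0],0],[[0,0,0],[-3,0,0],0],[[0,0,0],[-3,0,0],0],[[0,0,0],[-2,0,0],0],[[0,0,0],[0,0,0],0],[[0,0,0],[0,0,0],0]])

```text
clock: 50.77
tool_pos: [0.3977, -0.2808, 0.2111]
eef_rot: [0.707, -0.032, -0.706, -0.03]
contact_force: [1.2, 0.2, -0.3]
opening: 0.002
```

```bash
python3 -c "
from h import *
go(.42,-.2853,.2,-95)
w=snap('wrist');t=snap('top');s=snap('scene');save(w,'w22');save(t,'t22');save(s,'s22')
blanks(t,roi=(140,200,385,330))
o=np.zeros((600,800,3),'uint8')
o[:300,:400]=cv2.resize(w['color'][:,:,::-1],(400,300))
o[:300,400:]=cv2.resize(s['color'][170:290,300:460,::-1],(400,300),interpolation=2)
o[300:,:400]=cv2.resize(t['color'][180:420,120:440,::-1],(400,300))
o[300:,400:700]=cv2.resize(t['color'][230:320,140:230,::-1],(300,300),interpolation=2)
cv2.imwrite('pics/fin.png',o)"
```

```text
t 50.7667 pos [ 0.3977 -0.2808  0.2111] yaw -95.04 open 0.2 F [ 1.2  0.2 -0.3] tilt [ 0.002 -0.003 -1.   ]
turn x -0.0 shift cm [ 1.11  0.25 -2.26] norm 2.5
[168. 273.] ctr [0.5338 0.3457] L 0.105 0.034 ang 170.4
```

View pics/fin.png

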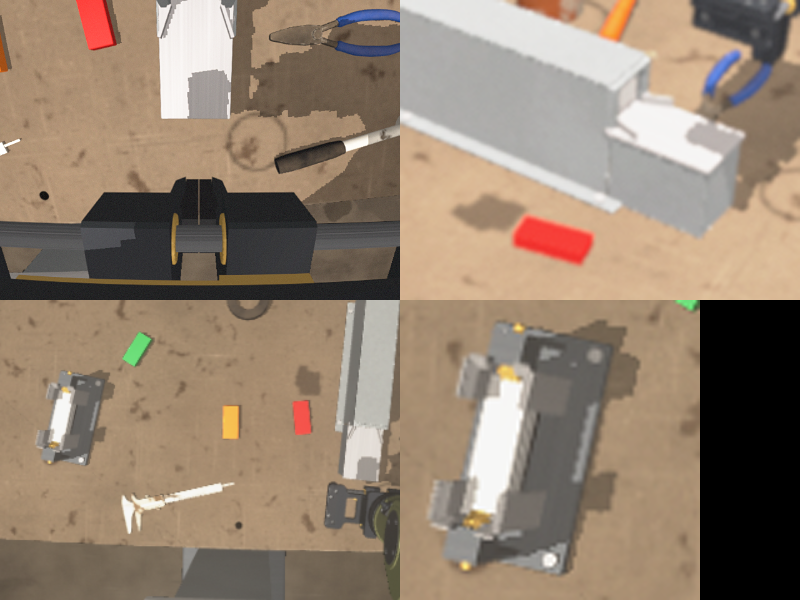

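```bash
python3 -c "
from h import *
import pickle
a,b=pickle.load(open('s0.pkl','rb'));s=cv2.imread('pics/s22.png')[:,:,::-1]
u=np.array([np.cos(np.radians(-5.2)),np.sin(np.radians(-5.2)),0]);v=np.array([-u[1],u[0],0])
for z in (.12,.11,.1,.092):
  L=[]
  for y in (-.018,-.008,.002,.01):
    c=np.round(proj(b,np.array([.534,-.293,z])+y*v)).astype(int); f=lambda q:int(q[c[1],c[0]].mean()); L.append((f(b['color']),f(s)))
  print(z,L)
d=np.abs(b['color'].astype(int)-s).max(2)>30; ys,xs=np.where(d[195:262,375:436]); print(len(ys),ys.min()+195,ys.max()+195,xs.min()+375,xs.max()+375)"
```

```text
0.12 [(174, 179), (186, 193), (189, 197), (201, 210)]
0.11 [(153, 158), (203, 210), (203, 209), (204, 211)]
0.1 [(177, 184), (206, 212), (206, 212), (197, 204)]
0.092 [(179, 187), (198, 206), (196, 203), (185, 192)]
417 196 253 414 435
```

The flap area looks the same as at the start, apart from a uniform brightness shift, so it is shut. Nothing touches the robot. Handing in.

```bash
python3 -c "
from h import *
print(r.finish_job(), r.get_state()['clock'])"
```

```text
the job is handed in; nothing more can be done
the job is handed in; nothing more can be done
```

The job is done and handed in after about 51 s of robot time. Two full-length and two short blanks were on the bench; all four are sorted.

- **Long blanks:** both were laid in the magazine well and pressed down with closed fingers. The top view afterwards shows both brass bolts lying over the upper blank. I could only judge the latching from the pictures and the press forces, as the follower and bolt joints can't be read directly.
- **Short blanks:** both were set on the sill and pushed in until the tail was about 15 mm from the flap. The last pictures show the sill and bench clear of blanks. The flap looks as it did at the start, so I take it to be shut; the inside of the box cannot be seen.
- **Bystanders:** the arm kept clear of the pliers, the tape roll and the green, orange and red pieces. I did not measure their positions again at the end.

**What went wrong or disagreed:**
- The first descent on the second long blank stopped about 15 mm high and the fingers closed above it. I measured again and took it on the second try, with no harm done.
- The top and wrist cameras disagreed by 2–4 mm on the magazine's position. I used the close wrist views for the fit.

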